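# Sight a ferrule against the half-open shutter

### The job

Check the loose black ferrule on the sight gauge: pick it up gently, because its thin plastic wall must not be crushed, stand it upright in the round seat in front of the gauge's window and let go of it. Then slide the window's sprung shutter by its tab against the spring to half of its travel and finish still holding it there (it springs shut if let go), with the ferrule standing in its seat and the two bolts left where they are.

Things in the scene. Friction and masses are not known exactly. Their poses are not given: they have to be found in the camera images.
- ferrule: The loose ferrule, a black plastic sleeve with rounded ends, 17 mm in diameter and 26 mm tall, about 12 g, standing on the bench in the left half, 90 mm or more to the left of the green swing balance (up to 140 mm high; keep the gripper clear of it). Origin at the centre of its underside, z up along its axis. Its wall is crushed when the fingers press on it with more than about 20 N each; 5 to 10 N carries it. For the seat take it by its upper 18 mm.
- seat (a point): Centre of the floor of the gauge's round seat, a dark steel cup on a pedestal 36 mm across: floor 22 mm above the bench, a rim 5 mm high (top 27 mm above the bench) with outer diameter 30 mm and a bore of 21 mm, into which the ferrule stands loosely. It lies 60 mm in front (-x of the gauge) of the window. Nothing stands within 45 mm of its centre on the gauge plate, which is 10 mm thick.
- gauge: The sight gauge, fixed to the bench: an aluminium plate 155 x 160 x 10 mm carrying the seat at the front and, behind it, a grey lamp housing 148 mm wide, whose top is 50 mm above the bench, with a white window 60 mm wide in its front. Origin under the window's middle at bench height; its x points from the seat to the housing, its y (left, seen from the seat) is the way in which the shutter opens, z up. It is turned by up to 20 degrees about the vertical.
- shutter (a joint): Opening of the shutter in m: 0 shut (covers the window, where its spring keeps it), 0.060 fully open, moving along the gauge's +y; half travel is 0.030. The spring pulls it shut with 1.8 N at 0, 5.4 N at half and 9 N fully open. A white line on the housing top behind the tab marks each of shut, half and fully open; the half line is the middle one.
- tab (a point): Top centre of the shutter's upright black grip tab, which stands over the housing's front edge and moves with the shutter: 12 mm thick along the gauge's y, 18 mm along its x, top 85 mm and foot 53 mm above the bench. It can be pinched from above with the fingers on its two faces across y, or pushed along +y; both sides are free.
- hex_bolt_0: A loose steel hex bolt, 40 mm tall, standing on its head near the ferrule, on the far side of it. Origin at the centre of its underside. To be left alone.
- hex_bolt_1: A second such bolt, on the near side of the ferrule. To be left alone.
Mind the look-alikes: they are no part of the job. Several things have the shape of the ferrule; the one meant has the colours described above.

How it is judged:
By the outcome, as a careful person would: the job done as asked, in the order asked, and still so for the second after the job is handed in, while the arm keeps its last pose, push and grip.
It also fails if it takes over 58 s, if anything falls off the work surface, if the arm or the gripper's body presses on something with over 40 N, if the wrist force passes 120 N, or if a joint passes its speed limit or range.

### The arm

A 6-joint arm with a two-finger parallel gripper is mounted at the origin on a cart in front of the work surface, level with it; the furniture and walls round the work are solid. World frame = base frame: x ahead of the robot, y to its left, z up, the work surface at z = 0. Lengths are in m, angles in rad, forces in N, time in s.
With the tool pointing down it reaches from about 0.325 to 0.925 m from the base axis. Payload 3.1 kg.
Tool frame: the origin (TCP) lies midway between the tips of the shut fingers; the grasp point (between the pads) lies 19 mm behind it; z points along the fingers, y is the line along which they close (so a half turn about z gives the same grasp; the last joint's range is limited). The gripper opens to 85 mm and grips with 20 to 120 N. Pads are 22 mm wide; open, the fingers measure 114 mm over their backs; the gripper's body (76 mm by 85 mm) begins 54 mm behind the grasp point. The pads swing forward as they close: fully open they stand 13 mm farther back than shut.
Start: joints at [1.212, 0.217, 1.613, -0, 1.311, -0.112], TCP at [0.153, 0.606, 0.203] pointing down, gripper open.
Joint ranges: [-2.75, 2.75], [-0.78, 2.1], [0.31, 2.55], [-1.13, 4.27], [0.13, 2.63], [-2.58, 2.58]. Speed limits (rad/s): [2.79, 2.79, 3.14, 3.14, 3.14, 3.14].

### API

Orientations are given as a unit quaternion [x, y, z, w].
In Python, from cell import arm, vision, regions_of, spot_point gives the robot as it stands.
- The arm moves only by the tool play_rows, never from a script. Its argument "commands" is a list of rows, each an object of numbers: "gripper": the gripper's target within -1 to 1 (shut at 1, half-way at 0, fully open at -1); "tx", "ty", "tz": the shift along the tool's x, y, z in m; "ax", "ay", "az": the turn, a rotation vector about the tool's x, y, z in degrees. In form: [{"gripper": .., "tx": .., "ty": .., "tz": .., "ax": .., "ay": .., "az": ..}, ...]. A call has 1 to 12 rows; each row is the pose to reach, as a shift and turn from the pose commanded when the call began, along the tool's axes at that moment; what a row does not reach only later rows make up. A row lasts 1/12 s, in which the tool goes at most 41.7 mm and 7.16 degrees, less where a joint would pass 70% of its speed; a pose out of reach is approached as far as the arm can. A call with a gripper value outside its range is refused whole. The fingers move at their own pace and stop on an object; "newtons" is the grip in N (left out, the last holds). Time passes only in rows, so rows that repeat a pose let the fingers close. It gives the time, the measured TCP pose, the force, the opening and the grip force at its end, in the units of the state.
- arm.sense(): the state, without advancing time (a new reading comes with each control period).
- vision.snapshot(name): name is "scene" or "side" or "wrist"; returns a dict with "color" (400x640x3 uint8, red, green, blue), "fovy" (degrees; the focal length in pixels is half the picture's height over the tangent of half this angle, whatever the lens; pixels are square), "cx", "cy" (the principal point, pixels), "rvec" (rotation vector, rad) and "tvec" (3), from world to camera coordinates, as OpenCV has them. Camera axes: x right, y down, z forward; pixel columns grow to the right and rows downward; lengths in m; the calibration is good to about 2 mm. The wrist camera is an equidistant fisheye: a pixel r from the principal point sees the ray r / f radians off the axis. A picture is of the moment at which its call begins. There is no depth.
- arm.hand_in(): hands the job in; it is judged then, once.
Trained networks look in the newest picture that a camera, given by its name, has taken for a name from the list of things; names that differ only in an ending like _2 or _b are one class to them, and where a whole thing is asked for, a point or a joint stands for the part that bears it (a point fixed in the world has none). Each returns a list of dicts, best first, with "confidence" (0 to 1); they miss things now and then, are a little off and sometimes report something else, mostly with a low value. They report only what shows in the picture. A call takes as long as a camera call. They do not tell look-alikes from the thing itself.
- regions_of(thing, camera): "region" (400x640 bool, what is visible of it) and "bbox" ([centre column, centre row, width, height] in pixels, round what is visible of it).
- spot_point(thing, camera): "pixel" ([column, row] in pixels: a listed point, or the origin of a listed thing).
The state is a dict: "time": time; "q": joint angles; "joint_velocities": joint speeds; "effort": joint torques, N m; "tool_pos": TCP position; "ee_rot": TCP orientation; "force": force on the tool from outside, world axes, zero at the start; "ft_torque": the same for the moment, N m; "width": finger opening in m; "gripper_force": force on a finger pad.
Only numpy, scipy, OpenCV 4.12 (cv2) and the standard library are available. Lean on these libraries where they do the work, as an engineer would, in place of code of your own. Each camera call takes 0.05 s, during which the arm holds its last target. There are 200 camera calls.

## Working session

There is one attempt and no reset: what is moved stays moved. The work goes in short steps, Python scripts to look and compute and a tool call to move; the robot and the scene stay as the last step left them, time stands still between calls to the robot, and variables do not carry over. Pictures are saved under pics/ and viewed, at most 10 in all, crops included, and the job is handed in when it is done.

Besides the shell and the picture viewer there is one more tool, called by a JSON object that holds its "op" and its "data". play_rows: Moves the arm, as the interface text tells. Its arguments: {"type":"object","properties":{"commands":{"type":"array","items":{"type":"object","properties":{"gripper":{"type":"number"},"tx":{"type":"number"},"ty":{"type":"number"},"tz":{"type":"number"},"ax":{"type":"number"},"ay":{"type":"number"},"az":{"type":"number"}}}},"newtons":{"type":"number"}},"required":["commands"]}

```bash
mkdir -p pics; ls
cat > h.py <<'E'
import numpy as np, cv2
from cell import arm, vision, regions_of, spot_point
from scipy.spatial.transform import Rotation as R
def snap(n,f=None):
    s=vision.snapshot(n)
    if f: cv2.imwrite('pics/'+f,s['color'][...,::-1])
    return s
def ray(s,px,fish=False):
    f=200/np.tan(np.radians(s['fovy'])/2)
    u=np.array([(px[0]-s['cx'])/f,(px[1]-s['cy'])/f])
    if fish:
        r=np.linalg.norm(u); d=np.array([*(u/max(r,1e-9)*np.sin(r)),np.cos(r)])
    else: d=np.array([*u,1])
    M=R.from_rotvec(np.ravel(s['rvec'])).as_matrix(); t=np.ravel(s['tvec'])
    return -M.T@t, M.T@d
def atz(s,px,z,fish=False):
    o,d=ray(s,px,fish); return o+d*(z-o[2])/d[2]
def proj(s,p,fish=False):
    f=200/np.tan(np.radians(s['fovy'])/2)
    c=R.from_rotvec(np.ravel(s['rvec'])).as_matrix()@np.array(p)+np.ravel(s['tvec'])
    if fish:
        r=np.hypot(c[0],c[1]); th=np.arctan2(r,c[2]); k=th/max(r,1e-9)
        return np.array([s['cx']+f*k*c[0],s['cy']+f*k*c[1]])
    return np.array([s['cx']+f*c[0]/c[2],s['cy']+f*c[1]/c[2]])
def tool(v):
    "world shift -> tool axes"
    return R.from_quat(arm.sense()['ee_rot']).inv().apply(v)
E
cat > a.py <<'E'
from h import *
S={c:snap(c,c+'1.png') for c in('scene','side','wrist')}
for c in S:
  for t in('ferrule','hex_bolt_0','seat','tab','gauge'):
    z={'seat':.022,'tab':.085}.get(t,0)
    for r in spot_point(t,c)[:4]:
        print(c,t,np.round(r['pixel'],1),round(r['confidence'],2),np.round(atz(S[c],r['pixel'],z,c=='wrist'),3))
s=arm.sense();print(s['tool_pos'],s['ee_rot'],R.from_quat(s['ee_rot']).as_matrix().round(3))
E
python3 a.py
python3 -c "
import cv2,numpy as np
a=[cv2.imread('pics/%s1.png'%c) for c in('scene','side')];cv2.imwrite('pics/c1.png',cv2.resize(np.vstack(a),(480,600)))"
```

```text
pics
scene ferrule [211.9 254.6] 0.6 [0.522 0.265 0.   ]
scene ferrule [236.1 262.7] 0.43 [0.47  0.219 0.   ]
scene ferrule [192.5 247.4] 0.43 [0.567 0.303 0.   ]
scene hex_bolt_0 [210.3 276.4] 0.47 [0.458 0.284 0.   ]
scene hex_bolt_0 [209.9 236.5] 0.4 [0.584 0.255 0.   ]
scene seat [401.9 190.2] 0.75 [ 0.487 -0.273  0.022]
scene seat [400.5 155.5] 0.43 [ 0.628 -0.369  0.022]
scene tab [402.9 154. ] 0.48 [ 0.561 -0.319  0.085]
scene gauge [393.8 179. ] 0.72 [ 0.561 -0.3    0.   ]
side ferrule [305.7 315.9] 0.68 [ 0.514  0.272 -0.   ]
side ferrule [267.9 330. ] 0.61 [0.58  0.305 0.   ]
side ferrule [320.7 298.3] 0.55 [0.484 0.221 0.   ]
side hex_bolt_0 [269.4 307.5] 0.69 [0.582 0.242 0.   ]
side hex_bolt_0 [337.9 320.4] 0.5 [0.457 0.288 0.   ]
side hex_bolt_0 [302.  314.6] 0.47 [0.521 0.267 0.   ]
side seat [308.7 193. ] 0.93 [ 0.495 -0.293  0.022]
side tab [286.1 177.3] 0.57 [ 0.562 -0.266  0.085]
side gauge [289.7 201.8] 0.75 [ 0.555 -0.28   0.   ]
wrist ferrule [172.5 384.6] 0.44 [0.491 0.204 0.   ]
wrist seat [ 46.2 380.7] 0.65 [ 0.512 -0.302  0.022]
wrist gauge [ 56.3 383.7] 0.65 [ 0.542 -0.299  0.   ]
[0.15267238 0.6060962  0.20333559] [1.23074162e-01 9.92397476e-01 3.22449005e-05 2.50428098e-06] [[-0.97   0.244  0.   ]
 [ 0.244  0.97   0.   ]
 [ 0.     0.    -1.   ]]
```

View pics/scene1.png

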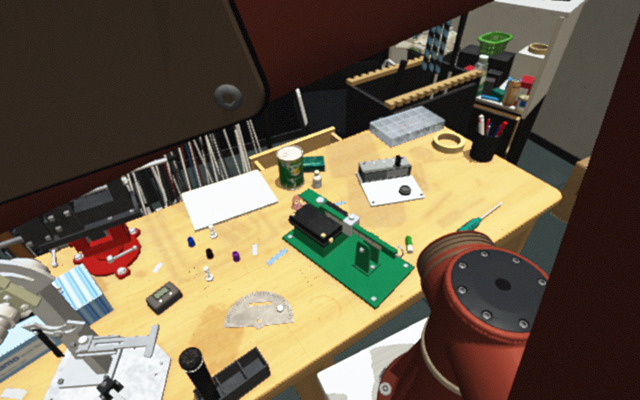

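View pics/wrist1.png

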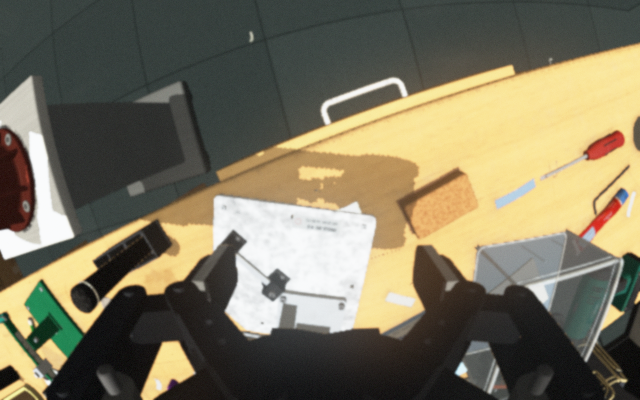

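The scene shows the black ferrule at (209,254), a blue look-alike at (191,242), a purple one at (236,257), bolts at (211,232) and (208,272), and the gauge at upper right (seat at 403,190). The wrist picture shows a fixture under the gripper. I'll check the side view before moving.

View pics/side1.png

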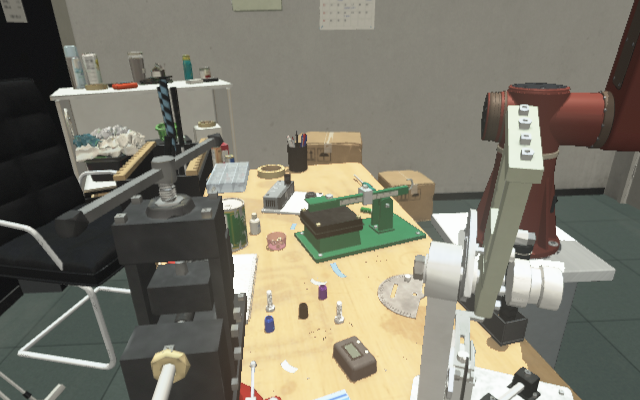

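```bash
python3 -c "
from h import *
print(tool(np.array([.520,.267,.20])-arm.sense()['tool_pos']))"
```

```text
[-0.43903302 -0.23909398  0.00331884]
```

The side view confirms this layout: black ferrule (303,311) between bolts (269,300) and (339,313), blue at (269,325), purple at (322,291). I'll go above the ferrule, with the fingers closing roughly along y, where it is free.

{"op": "play_rows", "data": {"commands": [{"gripper":-0.1,"tx":-0.02,"ty":-0.01,"tz":-0.03},{"gripper":-0.1,"tx":-0.055,"ty":-0.03,"tz":-0.03,"az":-3},{"gripper":-0.1,"tx":-0.09,"ty":-0.05,"tz":-0.03,"az":-6},{"gripper":-0.1,"tx":-0.125,"ty":-0.068,"tz":-0.03,"az":-9},{"gripper":-0.1,"tx":-0.16,"ty":-0.087,"tz":-0.03,"az":-12},{"gripper":-0.1,"tx":-0.195,"ty":-0.106,"tz":-0.03,"az":-15},{"gripper":-0.1,"tx":-0.23,"ty":-0.125,"tz":-0.03,"az":-18},{"gripper":-0.1,"tx":-0.265,"ty":-0.144,"tz":-0.03,"az":-21},{"gripper":-0.1,"tx":-0.3,"ty":-0.163,"tz":-0.03,"az":-24},{"gripper":-0.1,"tx":-0.335,"ty":-0.182,"tz":-0.02,"az":-28},{"gripper":-0.1,"tx":-0.37,"ty":-0.201,"tz":-0.01,"az":-28},{"gripper":-0.1,"tx":-0.405,"ty":-0.22,"tz":0.01,"az":-28}]}}

```text
invalid input
```

```bash
cat > b.py <<'E'
from h import *
import sys
s=arm.sense();print(s['time'],s['tool_pos'],s['q'],s['width'],s['force'])
S={c:snap(c,c+sys.argv[1]+'.png') for c in('scene','side','wrist')}
for c in S:
  for t in ('ferrule','hex_bolt_0'):
    for r in spot_point(t,c)[:5]:
        print(c,t,np.round(r['pixel'],1),round(r['confidence'],2),np.round(atz(S[c],r['pixel'],0,c=='wrist'),4))
E
python3 b.py 2
```

```text
0.9 [0.15267238 0.6060962  0.20333559] [ 1.21179959e+00  2.16859099e-01  1.61338102e+00  1.05368608e-05
  1.31128865e+00 -1.12225426e-01] 0.0848833723148594 [-0.20633471 -0.51329091  0.64588308]
scene ferrule [236.7 257.5] 0.61 [0.4847 0.2132 0.    ]
scene ferrule [189.9 245.8] 0.57 [0.5755 0.3079 0.    ]
scene ferrule [207.7 254.8] 0.49 [0.5257 0.2746 0.    ]
scene ferrule [395.  179.7] 0.29 [ 0.5569 -0.3009  0.    ]
scene hex_bolt_0 [211.8 255.4] 0.6 [0.5192 0.266  0.    ]
scene hex_bolt_0 [208.9 279.1] 0.48 [0.4523 0.2892 0.    ]
scene hex_bolt_0 [209.2 240.1] 0.42 [0.5722 0.2597 0.    ]
side ferrule [302.4 311.9] 0.61 [0.5199 0.2597 0.    ]
side ferrule [321.  297.2] 0.53 [ 0.4833  0.2172 -0.    ]
side ferrule [269.  329.7] 0.48 [0.5783 0.3044 0.    ]
side hex_bolt_0 [266.8 310.4] 0.69 [0.5862 0.2508 0.    ]
side hex_bolt_0 [339.9 321.9] 0.59 [ 0.4534  0.2922 -0.    ]
wrist ferrule [174.2 384.6] 0.62 [0.4919 0.2091 0.    ]
```

View pics/wrist2.png

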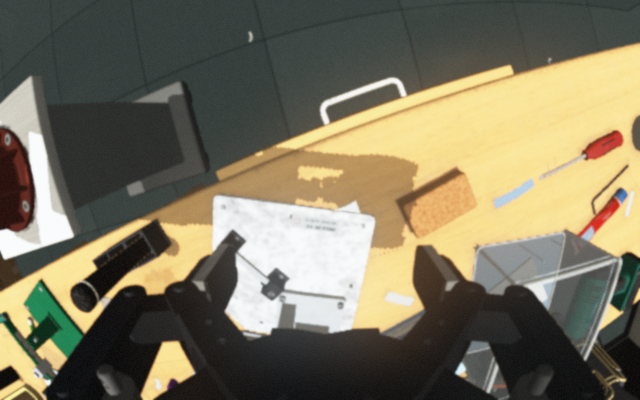

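The picture is unchanged because the call was refused. I'll retry with all fields given.

{"op": "play_rows", "data": {"commands": [{"gripper":-0.1,"tx":-0.02,"ty":-0.01,"tz":-0.03,"ax":0,"ay":0,"az":0},{"gripper":-0.1,"tx":-0.055,"ty":-0.03,"tz":-0.03,"ax":0,"ay":0,"az":-3},{"gripper":-0.1,"tx":-0.09,"ty":-0.05,"tz":-0.03,"ax":0,"ay":0,"az":-6},{"gripper":-0.1,"tx":-0.125,"ty":-0.068,"tz":-0.03,"ax":0,"ay":0,"az":-9},{"gripper":-0.1,"tx":-0.16,"ty":-0.087,"tz":-0.03,"ax":0,"ay":0,"az":-12},{"gripper":-0.1,"tx":-0.195,"ty":-0.106,"tz":-0.03,"ax":0,"ay":0,"az":-15},{"gripper":-0.1,"tx":-0.23,"ty":-0.125,"tz":-0.03,"ax":0,"ay":0,"az":-18},{"gripper":-0.1,"tx":-0.265,"ty":-0.144,"tz":-0.03,"ax":0,"ay":0,"az":-21},{"gripper":-0.1,"tx":-0.3,"ty":-0.163,"tz":-0.03,"ax":0,"ay":0,"az":-24},{"gripper":-0.1,"tx":-0.335,"ty":-0.182,"tz":-0.02,"ax":0,"ay":0,"az":-28},{"gripper":-0.1,"tx":-0.37,"ty":-0.201,"tz":-0.01,"ax":0,"ay":0,"az":-28},{"gripper":-0.1,"tx":-0.405,"ty":-0.22,"tz":0.01,"ax":0,"ay":0,"az":-28}], "newtons": 20}}

```text
time: 2.35
tool_pos: [0.4929, 0.2946, 0.1969]
ee_rot: [-0.121, 0.993, 0.001, 0.003]
force: [0.9, 0.9, -0.3]
width: 0.0473
gripper_force: 0.0
```

```bash
python3 b.py 3
```

```text
2.35 [0.49290575 0.29458814 0.19690057] [ 4.16570432e-01  1.11344720e-01  1.74631691e+00 -1.48265368e-04
  1.27817759e+00 -1.39579820e+00] 0.0472627461545929 [ 0.85742958  0.89382568 -0.25968925]
scene ferrule [209.6 253.9] 0.52 [0.5264 0.2697 0.    ]
scene ferrule [192.7 244.7] 0.47 [0.576  0.3008 0.    ]
scene ferrule [237.2 258.8] 0.42 [0.4803 0.2133 0.    ]
scene hex_bolt_0 [209.  254.1] 0.69 [0.5264 0.2712 0.    ]
scene hex_bolt_0 [207.8 280. ] 0.63 [0.4509 0.292  0.    ]
scene hex_bolt_0 [208.1 237.4] 0.59 [0.5828 0.26   0.    ]
side ferrule [267.  330.3] 0.73 [0.5817 0.3057 0.    ]
side ferrule [303.4 314.6] 0.68 [0.5181 0.2676 0.    ]
side ferrule [320.2 296.6] 0.55 [0.4847 0.2152 0.    ]
side hex_bolt_0 [338.8 320.9] 0.63 [0.4551 0.2894 0.    ]
side hex_bolt_0 [267.7 307. ] 0.42 [0.5852 0.2407 0.    ]
wrist ferrule [264.4 148.4] 0.62 [0.4802 0.2142 0.    ]
wrist ferrule [318.8 241.3] 0.5 [0.5798 0.304  0.    ]
wrist ferrule [303.4 187.6] 0.46 [0.5161 0.27   0.    ]
wrist hex_bolt_0 [274.  231.8] 0.66 [0.5809 0.2459 0.    ]
wrist hex_bolt_0 [332. 140.] 0.48 [0.4526 0.2897 0.    ]
```

```bash
cat > fit.py <<'E'
from h import *
from scipy.optimize import least_squares
def cyl(x,y,z0=0,h=.026,r=.0085):
    a=np.linspace(0,2*np.pi,24,endpoint=False)
    return [(x+r*np.cos(t),y+r*np.sin(t),z) for z in(z0,z0+h) for t in a]
def fitcyl(s,bb,x0,fish=True,z0=0,h=.026,r=.0085):
    def f(p):
        P=np.array([proj(s,q,fish) for q in cyl(*p,z0,h,r)])
        lo,hi=P.min(0),P.max(0)
        return [*((lo+hi)/2-bb[:2]),]
    return least_squares(f,x0,diff_step=1e-3).x
if __name__=='__main__':
    for c in('wrist','side','scene'):
        s=snap(c,c+'4.png')
        for r in regions_of('ferrule',c):
            m=r['region']; print(c,np.round(r['bbox'],1),round(r['confidence'],2),np.median(s['color'][m],0),fitcyl(s,np.array(r['bbox']),[.52,.267],c=='wrist').round(4))
    s=arm.sense(); print(tool(np.array([.518,.267,.0])-s['tool_pos']))
E
python3 fit.py; python3 -c "
import cv2
cv2.imwrite('pics/w4.png',cv2.resize(cv2.imread('pics/wrist4.png')[80:330,160:480],(640,500)))"
```

```text
wrist [299.9 186.8  14.4   8.2] 0.74 [72. 57. 38.] [0.5122 0.2734]
wrist [313.2 241.5  13.4  17.4] 0.68 [64. 60. 76.] [0.5762 0.3046]
wrist [258.7 149.7  15.4  11.7] 0.66 [120.   79.   86.5] [0.4806 0.2167]
side [271.2 325.7   8.2  14.6] 0.46 [ 78.  84. 127.] [0.5732 0.3099]
scene [192.2 242.8   5.2   6.8] 0.54 [ 12.  46. 114.] [0.5697 0.2999]
scene [209.1 254.8   4.5  14.7] 0.51 [36.  29.5 24. ] [0.5119 0.2714]
scene [236.2 256.7   6.2  15.2] 0.38 [122.  58. 109.] [0.4762 0.2146]
[-0.02066022 -0.03502913  0.19482823]
```

View pics/w4.png

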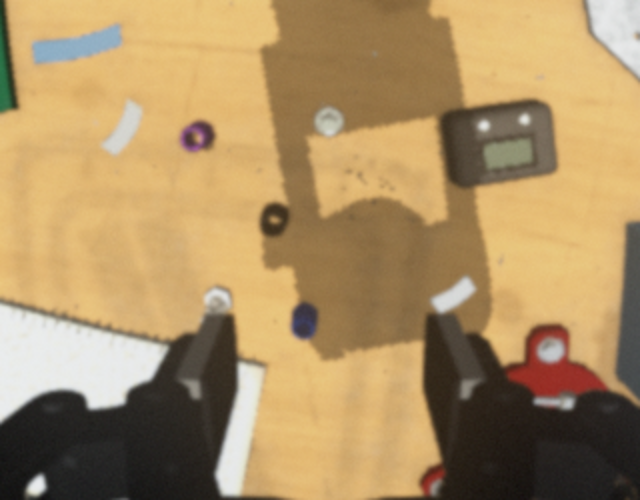

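The wrist crop shows the black ring at full-picture pixel (297,190), purple at (258,148), blue at (312,240) and bolts at (324,140) and (269,229).

```bash
python3 -c "
from fit import *
s=snap('wrist'); im=s['color'].astype(int); sub=im[175:205,282:312].max(2)
m=(sub<75).astype(np.uint8); n,l,st,ce=cv2.connectedComponentsWithStats(m)
k=st[1:,4].argmax()+1; b=st[k]; print(b,[f for f in ce[k]])
c=np.array([282+b[0]+b[2]/2-.5,175+b[1]+b[3]/2-.5]); p=fitcyl(s,c,[.52,.267]); print(c,p)
print(tool(np.array([*p,0])-arm.sense()['tool_pos']))
"
```

```text
[10  8 12 14 91] [np.float64(15.989010989010989), np.float64(14.835164835164836)]
[297.5 189.5] [0.51594181 0.27031979]
[-0.01941679 -0.03114351  0.19475502]
```

{"op": "play_rows", "data": {"commands": [{"gripper":-0.1,"tx":-0.02,"ty":-0.032,"tz":0.02,"ax":0,"ay":0,"az":0},{"gripper":-0.1,"tx":-0.02,"ty":-0.032,"tz":0.06,"ax":0,"ay":0,"az":0},{"gripper":-0.1,"tx":-0.02,"ty":-0.032,"tz":0.1,"ax":0,"ay":0,"az":0},{"gripper":-0.1,"tx":-0.02,"ty":-0.032,"tz":0.125,"ax":0,"ay":0,"az":0},{"gripper":-0.1,"tx":-0.02,"ty":-0.032,"tz":0.125,"ax":0,"ay":0,"az":0}], "newtons": 20}}

```text
time: 3.57
tool_pos: [0.5109, 0.2667, 0.0623]
ee_rot: [-0.12, 0.993, -0.002, -0.007]
force: [-1.5, -0.8, -1.3]
width: 0.0468
gripper_force: 0.0
```

```bash
cat > c.py <<'E'
from fit import *
s=snap('wrist','wrist5.png'); im=s['color'].astype(int)
a=arm.sense(); print(a['tool_pos'],a['width'])
g=proj(s,[.517,.269,.013],True); print(g)
x0,y0=[int(v)-35 for v in g]
sub=im[max(y0,0):y0+70,x0:x0+70].max(2); m=(sub<75).astype(np.uint8); n,l,st,ce=cv2.connectedComponentsWithStats(m)
for k in range(1,n):
  b=st[k]
  if b[4]>40:
    c=np.array([x0+b[0]+b[2]/2-.5,max(y0,0)+b[1]+b[3]/2-.5]); p=fitcyl(s,c,[.517,.269]); print(b,c,p,tool(np.array([*p,0])-a['tool_pos']))
E
python3 c.py; python3 -c "
import cv2
cv2.imwrite('pics/w5.png',cv2.imread('pics/wrist5.png')[80:400,160:480])"
```

```text
[0.51337546 0.26784028 0.0657905 ] 0.047122246673918136
[325.17321063 216.2028068 ]
[ 27  22  20  27 432] [326.5 216. ] [0.51609516 0.26976292] [-0.00367119  0.0012829   0.06575987]
```

View pics/w5.png

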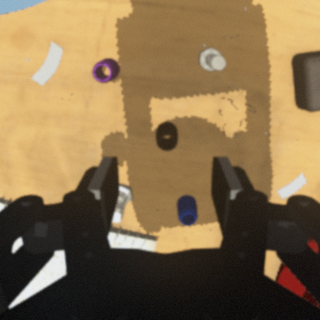

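The wrist view shows the black ferrule at crop (166,136), between the fingers' lanes and clear of the bolts. Next I descend and take it gently.

{"op": "play_rows", "data": {"commands": [{"gripper":-0.1,"tx":-0.003,"ty":0.0015,"tz":0.02,"ax":0,"ay":0,"az":0},{"gripper":-0.1,"tx":-0.003,"ty":0.0015,"tz":0.04,"ax":0,"ay":0,"az":0},{"gripper":0.2,"tx":-0.003,"ty":0.0015,"tz":0.052,"ax":0,"ay":0,"az":0},{"gripper":0.2,"tx":-0.003,"ty":0.0015,"tz":0.056,"ax":0,"ay":0,"az":0},{"gripper":0.4,"tx":-0.003,"ty":0.0015,"tz":0.056,"ax":0,"ay":0,"az":0},{"gripper":0.4,"tx":-0.003,"ty":0.0015,"tz":0.056,"ax":0,"ay":0,"az":0}], "newtons": 20}}

```text
time: 4.12
tool_pos: [0.5204, 0.2719, 0.0151]
ee_rot: [-0.121, 0.993, 0.0, 0.001]
force: [-0.9, 0.2, -0.3]
width: 0.0257
gripper_force: 0.0
```

```bash
python3 -c "
from fit import *
s=snap('wrist','wrist6.png'); a=arm.sense(); print(a)
a2=regions_of('ferrule','wrist')
for r in a2: print(np.round(r['bbox'],1),r['confidence'],fitcyl(s,np.array(r['bbox']),[.517,.269]))
cv2.imwrite('pics/w6.png',s['color'][80:400,160:480,::-1])
"
```

```text
{'time': 4.1667, 'q': array([ 3.61986746e-01,  3.63892737e-01,  1.82046627e+00,  1.08850398e-05,
        9.54399986e-01, -1.45079873e+00]), 'joint_velocities': array([-0.00204297, -0.00430669, -0.00151026, -0.00056133, -0.00306128,
       -0.00046505]), 'effort': array([ 1.66336162e-02, -3.92129409e+01, -2.40209144e+01,  9.64888432e-05,
        2.22724647e-02,  8.79412511e-06]), 'tool_pos': array([0.52073596, 0.27204238, 0.01532449]), 'ee_rot': array([-1.20696333e-01,  9.92688465e-01,  3.42466341e-04,  1.37482476e-03]), 'force': array([-0.88916831,  1.34268481,  1.04237175]), 'ft_torque': array([ 0.04364572, -0.01377424,  0.02456569]), 'gripper_force': 0.0, 'width': 0.025745455202695125}
[245.8 141.9  36.7  26.1] 0.86 [0.47865927 0.21688026]
[325.  223.7  29.3  36.7] 0.72 [0.51535419 0.27144425]
[346.8 312.6  28.7  34.5] 0.59 [0.57530337 0.30109508]
```

View pics/w6.png

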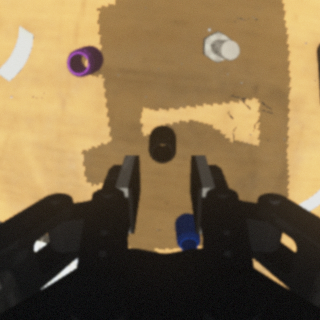

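The ferrule sits midway between the fingers at crop (162,144), about 5 mm towards tool +x. I'll correct that, lower to 9 mm and close in small steps.

{"op": "play_rows", "data": {"commands": [{"gripper":0.4,"tx":0.005,"ty":0,"tz":0.003,"ax":0,"ay":0,"az":0},{"gripper":0.4,"tx":0.005,"ty":0,"tz":0.006,"ax":0,"ay":0,"az":0},{"gripper":0.5,"tx":0.005,"ty":0,"tz":0.006,"ax":0,"ay":0,"az":0},{"gripper":0.56,"tx":0.005,"ty":0,"tz":0.006,"ax":0,"ay":0,"az":0},{"gripper":0.6,"tx":0.005,"ty":0,"tz":0.006,"ax":0,"ay":0,"az":0},{"gripper":0.61,"tx":0.005,"ty":0,"tz":0.006,"ax":0,"ay":0,"az":0}], "newtons": 20}}

```text
time: 4.72
tool_pos: [0.5146, 0.2703, 0.0077]
ee_rot: [-0.121, 0.993, 0.0, 0.0]
force: [0.8, -0.1, 0.5]
width: 0.0166
gripper_force: 0.0
```

{"op": "play_rows", "data": {"commands": [{"gripper":0.62,"tx":0,"ty":0,"tz":0,"ax":0,"ay":0,"az":0},{"gripper":0.63,"tx":0,"ty":0,"tz":0,"ax":0,"ay":0,"az":0},{"gripper":0.63,"tx":0,"ty":0,"tz":0,"ax":0,"ay":0,"az":0}], "newtons": 20}}

```text
time: 4.97
tool_pos: [0.5146, 0.2703, 0.0076]
ee_rot: [-0.121, 0.993, 0.0, 0.0]
force: [-0.8, -0.5, 0.4]
width: 0.0159
gripper_force: 0.0
```

```bash
python3 -c "
from fit import *
s=snap('wrist','wrist7.png'); a=arm.sense(); print(a['tool_pos'],a['width'],a['gripper_force'],a['force'])
for r in regions_of('ferrule','wrist'): print(np.round(r['bbox'],1),r['confidence'],fitcyl(s,np.array(r['bbox']),[.517,.269]))
cv2.imwrite('pics/w7.png',cv2.resize(s['color'][180:340,220:420,::-1],(600,480)))
"
```

```text
[0.51460297 0.27028402 0.00763998] 0.015333086311215055 0.0 [ 0.31680912  0.61270613 -0.02910172]
[241.1 154.6  38.5  34.1] 0.83 [0.47912799 0.21569386]
[326.5 237.7  32.3  38. ] 0.82 [0.51501533 0.27197237]
[342.8 320.9  17.1  22.8] 0.76 [0.57152095 0.29677543]
```

View pics/w7.png

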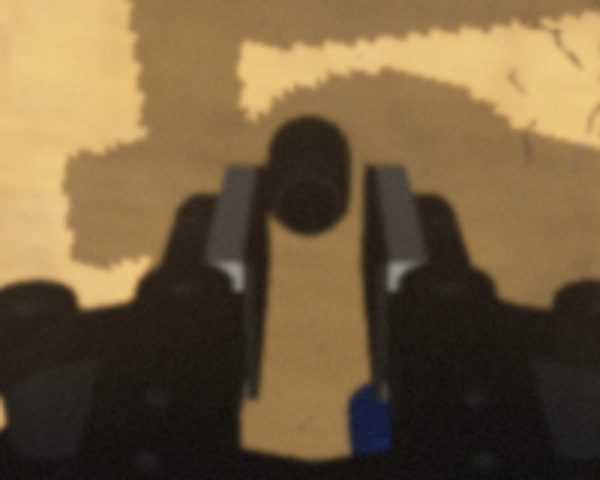

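The fingers have not yet touched in this view: pad inner edges are at crop columns 265 and 365, the ferrule spans 268–350. I'll check the projection of the tool axis.

```bash
python3 -c "
from fit import *
s=snap('wrist'); a=arm.sense(); M=R.from_quat(a['ee_rot']).as_matrix(); T=a['tool_pos']
print(a['width'],'cam in tool',M.T@(ray(s,(s['cx'],s['cy']),True)[0]-T), M.T@ray(s,(s['cx'],s['cy']),True)[1])
for z in(0,-.01,-.019,-.03):
  for x in (-.011,0,.011):
    print(z,x,[((proj(s,T+M@np.array([x,y,z]),True)-[220,180])*3).round() for y in(-.0085,0,.0085)])
for z in(0,.026): print('fer',[((proj(s,[.515+d,.271,z],True)-[220,180])*3).round() for d in(-.0085,0,.0085)])
"
```

```text
0.015916389834184023 cam in tool [ 0.06821458  0.00074984 -0.1698744 ] [-2.68795793e-01 -8.53218249e-04  9.63196809e-01]
0 -0.011 [array([269., 206.]), array([311., 206.]), array([353., 206.])]
0 0 [array([268., 156.]), array([311., 156.]), array([354., 156.])]
0 0.011 [array([267., 103.]), array([311., 103.]), array([355., 103.])]
-0.01 -0.011 [array([266., 228.]), array([311., 228.]), array([355., 228.])]
-0.01 0 [array([265., 175.]), array([311., 176.]), array([356., 176.])]
-0.01 0.011 [array([264., 120.]), array([311., 120.]), array([357., 120.])]
-0.019 -0.011 [array([264., 250.]), array([311., 250.]), array([357., 250.])]
-0.019 0 [array([263., 195.]), array([311., 195.]), array([359., 195.])]
-0.019 0.011 [array([262., 137.]), array([311., 138.]), array([360., 138.])]
-0.03 -0.011 [array([261., 279.]), array([310., 280.]), array([360., 280.])]
-0.03 0 [array([259., 222.]), array([310., 222.]), array([361., 222.])]
-0.03 0.011 [array([258., 161.]), array([310., 162.]), array([363., 162.])]
fer [array([325., 106.]), array([314., 144.]), array([305., 181.])]
fer [array([326., 154.]), array([314., 197.]), array([303., 238.])]
```

```bash
python3 -c "
from fit import *
a=arm.sense(); T=a['tool_pos']; out=[]
for c in('side','scene'):
  s=snap(c); u=proj(s,T); print(c,u,[proj(s,T+np.array([0,0,z])).round(1) for z in(.01,.019,.03)],[proj(s,[.516,.270,z]).round(1) for z in(0,.026)])
  x,y=int(u[0]),int(u[1]); print(x-32,y-42)
  out.append(cv2.resize(s['color'][y-42:y+18,x-32:x+32,::-1],(400,375),interpolation=cv2.INTER_CUBIC))
cv2.imwrite('pics/c8.png',np.hstack(out))
"
```

```text
side [305.18882262 312.02315218] [array([305. , 307.5]), array([304.8, 303.4]), array([304.6, 298.3])] [array([304.6, 315.4]), array([304.1, 303.6])]
273 270
scene [209.8420324 255.321352 ] [array([208.9, 252.6]), array([208.1, 250.2]), array([207.1, 247.2])] [array([210.5, 256.9]), array([208.1, 249.9])]
177 213
```

View pics/c8.png

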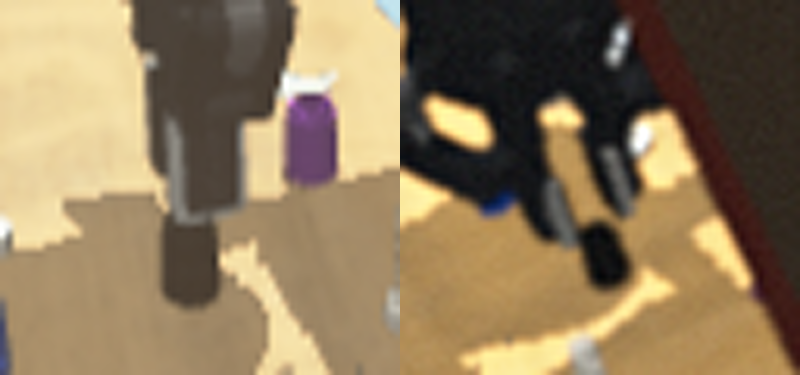

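The composite shows the fingertips (side crop row 215) level with the ferrule's top rather than around it, so the fingers closed just above it. I'll open a little and go lower in small steps, watching the force.

{"op": "play_rows", "data": {"commands": [{"gripper":0.35,"tx":0,"ty":0,"tz":0,"ax":0,"ay":0,"az":0},{"gripper":0.35,"tx":0,"ty":0,"tz":0,"ax":0,"ay":0,"az":0},{"gripper":0.35,"tx":0,"ty":0,"tz":0.002,"ax":0,"ay":0,"az":0},{"gripper":0.35,"tx":0,"ty":0,"tz":0.004,"ax":0,"ay":0,"az":0},{"gripper":0.35,"tx":0,"ty":0,"tz":0.006,"ax":0,"ay":0,"az":0},{"gripper":0.35,"tx":0,"ty":0,"tz":0.006,"ax":0,"ay":0,"az":0}], "newtons": 20}}

```text
time: 5.72
tool_pos: [0.5139, 0.27, 0.0009]
ee_rot: [-0.121, 0.993, -0.0, -0.001]
force: [-0.4, 0.4, -0.4]
width: 0.0279
gripper_force: 0.0
```

```bash
cat > d.py <<'E'
from fit import *
a=arm.sense(); T=a['tool_pos']; print(T,a['width'],a['force'],a['gripper_force'])
s=snap('side'); im=s['color'].astype(int)
print(proj(s,T))
for x in (303,306,309): print(x,[tuple(v) for v in im[296:322,x]])
E
python3 d.py
```

```text
[0.51393807 0.27002781 0.00086495] 0.027928637408477335 [-0.41024863  0.43119459 -0.385954  ] 0.0
[305.66525326 314.95991663]
303 [(np.int64(93), np.int64(85), np.int64(77)), (np.int64(104), np.int64(97), np.int64(90)), (np.int64(104), np.int64(97), np.int64(90)), (np.int64(104), np.int64(98), np.int64(90)), (np.int64(111), np.int64(106), np.int64(98)), (np.int64(120), np.int64(115), np.int64(108)), (np.int64(120), np.int64(115), np.int64(107)), (np.int64(119), np.int64(115), np.int64(108)), (np.int64(119), np.int64(114), np.int64(106)), (np.int64(119), np.int64(114), np.int64(106)), (np.int64(126), np.int64(122), np.int64(114)), (np.int64(136), np.int64(132), np.int64(124)), (np.int64(135), np.int64(131), np.int64(123)), (np.int64(134), np.int64(131), np.int64(123)), (np.int64(116), np.int64(111), np.int64(103)), (np.int64(79), np.int64(69), np.int64(58)), (np.int64(75), np.int64(63), np.int64(51)), (np.int64(76), np.int64(64), np.int64(52)), (np.int64(75), np.int64(63), np.int64(50)), (np.int64(75), np.int64(63), np.int64(51)), (np.int64(74), np.int64(62), np.int64(50)), (np.int64(
[... 1865 characters left out ...]
 (np.int64(75), np.int64(65), np.int64(55)), (np.int64(104), np.int64(98), np.int64(90)), (np.int64(147), np.int64(135), np.int64(117)), (np.int64(213), np.int64(180), np.int64(133)), (np.int64(242), np.int64(220), np.int64(162)), (np.int64(221), np.int64(188), np.int64(139)), (np.int64(160), np.int64(136), np.int64(102)), (np.int64(157), np.int64(134), np.int64(101)), (np.int64(157), np.int64(134), np.int64(102)), (np.int64(159), np.int64(135), np.int64(103)), (np.int64(160), np.int64(136), np.int64(103)), (np.int64(160), np.int64(136), np.int64(103)), (np.int64(161), np.int64(137), np.int64(103)), (np.int64(159), np.int64(135), np.int64(100)), (np.int64(156), np.int64(133), np.int64(101))]
```

{"op": "play_rows", "data": {"commands": [{"gripper":0.35,"tx":0,"ty":0,"tz":0.002,"ax":0,"ay":0,"az":0},{"gripper":0.35,"tx":0,"ty":0,"tz":0.004,"ax":0,"ay":0,"az":0},{"gripper":0.35,"tx":0,"ty":0,"tz":0.006,"ax":0,"ay":0,"az":0},{"gripper":0.35,"tx":0,"ty":0,"tz":0.006,"ax":0,"ay":0,"az":0}], "newtons": 20}}

```text
time: 6.1
tool_pos: [0.5141, 0.2701, -0.005]
ee_rot: [-0.121, 0.993, -0.0, -0.0]
force: [0.1, 0.3, 0.1]
width: 0.0276
gripper_force: 0.0
```

```bash
cat > d.py <<'E'
from fit import *
a=arm.sense(); T=a['tool_pos']; print(T,a['width'],a['force'],a['gripper_force'])
s=snap('side'); im=s['color'].astype(int)
print(proj(s,T))
for x in (301,303,306,309): print(x,im[296:322,x].sum(1).tolist())
E
python3 d.py
```

```text
[ 0.51406833  0.27010216 -0.00498114] 0.027627538398977258 [0.09771655 0.25412402 0.08056613] 0.0
[305.70123469 317.59299319]
301 [285, 371, 362, 363, 362, 361, 362, 347, 344, 344, 345, 345, 338, 328, 301, 230, 191, 191, 186, 185, 185, 187, 264, 372, 406, 405]
303 [192, 194, 212, 254, 289, 291, 311, 340, 339, 339, 337, 359, 391, 390, 390, 391, 386, 321, 189, 189, 186, 186, 200, 303, 388, 388]
306 [192, 193, 191, 196, 195, 197, 197, 198, 195, 198, 198, 196, 198, 197, 196, 231, 277, 250, 183, 185, 183, 183, 281, 380, 395, 398]
309 [201, 195, 193, 200, 201, 203, 194, 194, 194, 196, 194, 194, 205, 198, 207, 306, 394, 398, 395, 391, 396, 400, 399, 401, 395, 390]
```

{"op": "play_rows", "data": {"commands": [{"gripper":0.45,"tx":0,"ty":0,"tz":0,"ax":0,"ay":0,"az":0},{"gripper":0.54,"tx":0,"ty":0,"tz":0,"ax":0,"ay":0,"az":0},{"gripper":0.57,"tx":0,"ty":0,"tz":0,"ax":0,"ay":0,"az":0},{"gripper":0.59,"tx":0,"ty":0,"tz":0,"ax":0,"ay":0,"az":0},{"gripper":0.6,"tx":0,"ty":0,"tz":0,"ax":0,"ay":0,"az":0},{"gripper":0.61,"tx":0,"ty":0,"tz":0,"ax":0,"ay":0,"az":0}], "newtons": 20}}

```text
time: 6.65
tool_pos: [0.5146, 0.2703, -0.0043]
ee_rot: [-0.121, 0.993, 0.0, 0.0]
force: [-0.3, -0.0, -0.7]
width: 0.0171
gripper_force: 0.0
```

```bash
python3 d.py
```

```text
[ 0.51456833  0.27028407 -0.00432544] 0.01714921824381298 [-0.25389544 -0.00965702 -0.69124141] 0.008995634361781413
[305.41739706 317.37838145]
301 [336, 391, 389, 389, 389, 389, 389, 387, 388, 388, 389, 389, 386, 379, 339, 238, 191, 187, 186, 186, 187, 183, 264, 374, 407, 406]
303 [192, 199, 208, 208, 207, 211, 222, 220, 215, 215, 218, 218, 228, 257, 337, 330, 189, 188, 189, 186, 186, 187, 203, 304, 390, 389]
306 [194, 198, 202, 197, 201, 197, 198, 196, 199, 199, 197, 199, 194, 258, 307, 239, 183, 183, 183, 184, 183, 185, 276, 382, 396, 397]
309 [193, 197, 197, 196, 198, 199, 196, 197, 199, 198, 198, 195, 230, 356, 546, 624, 549, 399, 395, 393, 399, 401, 400, 401, 395, 388]
```

Contact. I'll tighten in small steps, watching the pad force.

{"op": "play_rows", "data": {"commands": [{"gripper":0.62,"tx":0,"ty":0,"tz":0,"ax":0,"ay":0,"az":0},{"gripper":0.63,"tx":0,"ty":0,"tz":0,"ax":0,"ay":0,"az":0},{"gripper":0.63,"tx":0,"ty":0,"tz":0,"ax":0,"ay":0,"az":0}], "newtons": 20}}

```text
time: 6.95
tool_pos: [0.5146, 0.2702, -0.0043]
ee_rot: [-0.121, 0.993, -0.0, 0.0]
force: [0.2, 0.2, 0.5]
width: 0.016
gripper_force: 0.2
```

The grip is on the rounded top rim only. I'll open, go 9 mm lower, and retry.

{"op": "play_rows", "data": {"commands": [{"gripper":0.35,"tx":0,"ty":0,"tz":0,"ax":0,"ay":0,"az":0},{"gripper":0.35,"tx":0,"ty":0,"tz":0,"ax":0,"ay":0,"az":0},{"gripper":0.35,"tx":0,"ty":0,"tz":0.002,"ax":0,"ay":0,"az":0},{"gripper":0.35,"tx":0,"ty":0,"tz":0.004,"ax":0,"ay":0,"az":0},{"gripper":0.35,"tx":0,"ty":0,"tz":0.006,"ax":0,"ay":0,"az":0},{"gripper":0.35,"tx":0,"ty":0,"tz":0.008,"ax":0,"ay":0,"az":0},{"gripper":0.35,"tx":0,"ty":0,"tz":0.008,"ax":0,"ay":0,"az":0}], "newtons": 20}}

```text
time: 7.53
tool_pos: [0.514, 0.27, -0.0131]
ee_rot: [-0.121, 0.993, -0.0, -0.001]
force: [-0.2, -0.3, -0.3]
width: 0.0278
gripper_force: 0.0
```

```bash
cat >> d.py <<'E'
w=snap('wrist')
for r in regions_of('ferrule','wrist')[:3]: print(np.round(r['bbox'],1),r['confidence'],fitcyl(w,np.array(r['bbox']),[.517,.269]))
E
python3 d.py
```

```text
[ 0.5139505   0.2700392  -0.01311989] 0.027841322954483945 [-0.2497457  -0.33324746 -0.28124227] 0.0
[305.91236657 321.16567335]
301 [197, 197, 195, 194, 270, 345, 346, 345, 343, 344, 339, 330, 330, 313, 289, 281, 274, 262, 233, 206, 185, 184, 264, 372, 406, 408]
303 [189, 189, 192, 197, 203, 205, 249, 312, 338, 340, 360, 391, 391, 392, 388, 392, 392, 391, 390, 390, 364, 276, 202, 303, 387, 389]
306 [190, 190, 191, 191, 190, 190, 191, 194, 198, 196, 197, 196, 194, 198, 197, 196, 198, 194, 193, 257, 306, 241, 279, 379, 394, 398]
309 [207, 222, 210, 209, 199, 194, 192, 195, 201, 202, 195, 199, 199, 194, 195, 197, 200, 201, 227, 329, 396, 399, 397, 399, 397, 389]
[231.5 161.6  43.4  33.3] 0.97 [0.47897734 0.21638899]
[325.5 254.3  36.7  48.2] 0.65 [0.51519116 0.27139141]
[346.8 330.   16.9   4.4] 0.43 [0.56180028 0.29540394]
```

{"op": "play_rows", "data": {"commands": [{"gripper":0.45,"tx":0,"ty":0,"tz":0,"ax":0,"ay":0,"az":0},{"gripper":0.52,"tx":0,"ty":0,"tz":0,"ax":0,"ay":0,"az":0},{"gripper":0.55,"tx":0,"ty":0,"tz":0,"ax":0,"ay":0,"az":0},{"gripper":0.57,"tx":0,"ty":0,"tz":0,"ax":0,"ay":0,"az":0},{"gripper":0.59,"tx":0,"ty":0,"tz":0,"ax":0,"ay":0,"az":0},{"gripper":0.6,"tx":0,"ty":0,"tz":0,"ax":0,"ay":0,"az":0},{"gripper":0.6,"tx":0,"ty":0,"tz":0,"ax":0,"ay":0,"az":0}], "newtons": 20}}

```text
time: 8.27
tool_pos: [0.5146, 0.2702, -0.0123]
ee_rot: [-0.121, 0.993, -0.0, 0.0]
force: [-0.1, -0.0, 0.8]
width: 0.0172
gripper_force: 0.2
```

```bash
python3 d.py
```

```text
[ 0.51461685  0.27020232 -0.01232227] 0.017187116825143078 [-0.10670099 -0.02218435  0.80415962] 0.15887737607954477
[305.5365973  320.88888466]
301 [198, 203, 213, 282, 358, 385, 387, 388, 388, 388, 388, 388, 387, 384, 383, 380, 380, 377, 321, 206, 188, 186, 230, 339, 407, 406]
303 [188, 191, 193, 192, 194, 199, 208, 213, 215, 214, 220, 229, 230, 229, 225, 224, 254, 336, 367, 283, 183, 183, 202, 305, 388, 389]
306 [194, 198, 202, 198, 194, 199, 199, 198, 197, 198, 195, 201, 197, 195, 191, 198, 193, 288, 331, 212, 183, 180, 276, 379, 394, 395]
309 [211, 209, 198, 197, 192, 197, 198, 197, 198, 197, 194, 200, 196, 194, 196, 193, 231, 332, 396, 392, 397, 400, 399, 400, 395, 390]
[230.3 158.9  42.3  35.1] 0.72 [0.47840879 0.21551652]
[325.  252.1  34.8  41.6] 0.61 [0.51477124 0.27104005]
[345.4 327.3  13.    5.4] 0.61 [0.56089953 0.29430415]
```

{"op": "play_rows", "data": {"commands": [{"gripper":0.61,"tx":0,"ty":0,"tz":0,"ax":0,"ay":0,"az":0},{"gripper":0.62,"tx":0,"ty":0,"tz":0,"ax":0,"ay":0,"az":0},{"gripper":0.62,"tx":0,"ty":0,"tz":0,"ax":0,"ay":0,"az":0}], "newtons": 20}}

```text
time: 8.67
tool_pos: [0.5146, 0.2702, -0.0124]
ee_rot: [-0.121, 0.993, -0.0, 0.0]
force: [0.7, -0.1, 0.2]
width: 0.016
gripper_force: 0.2
```

{"op": "play_rows", "data": {"commands": [{"gripper":0.63,"tx":0,"ty":0,"tz":0,"ax":0,"ay":0,"az":0},{"gripper":0.64,"tx":0,"ty":0,"tz":0,"ax":0,"ay":0,"az":0},{"gripper":0.64,"tx":0,"ty":0,"tz":0,"ax":0,"ay":0,"az":0}], "newtons": 20}}

```text
time: 8.92
tool_pos: [0.5145, 0.2703, -0.0124]
ee_rot: [-0.121, 0.993, 0.0, 0.0]
force: [0.9, -0.5, 0.4]
width: 0.0154
gripper_force: 1.9
```

```bash
python3 -c "
from fit import *
for i in range(4):
  s=snap('wrist'); a=arm.sense(); print(a['width'],a['gripper_force'])
cv2.imwrite('pics/wrist9.png',s['color'][:,:,::-1])
g=s['color'].sum(2)
for r in (228,234,240,246,252,258,264,270,280): print(r,g[r,285:366:2].tolist())
"
```

```text
0.015520013554249071 1.8859958942994126
0.01551762283377624 1.886089752188127
0.015481409318007431 1.8865983614887227
0.015327337657893845 1.8871122262862627
228 [334, 343, 325, 338, 339, 352, 388, 403, 355, 348, 333, 334, 345, 344, 343, 344, 348, 347, 336, 341, 338, 345, 343, 346, 341, 350, 346, 339, 342, 345, 349, 343, 348, 328, 334, 324, 338, 333, 335, 340, 339]
234 [331, 328, 332, 329, 326, 315, 291, 292, 287, 293, 284, 278, 301, 323, 295, 192, 121, 107, 98, 98, 98, 98, 108, 99, 151, 254, 318, 333, 280, 271, 277, 304, 289, 286, 292, 322, 329, 332, 326, 326, 341]
240 [331, 344, 342, 336, 306, 233, 210, 215, 222, 198, 146, 91, 123, 117, 98, 91, 96, 106, 90, 87, 89, 98, 101, 94, 91, 90, 136, 203, 143, 105, 152, 212, 208, 200, 207, 248, 321, 324, 319, 325, 329]
246 [131, 112, 102, 119, 177, 210, 206, 212, 209, 189, 102, 98, 98, 94, 100, 95, 101, 86, 88, 87, 87, 100, 96, 86, 89, 101, 92, 126, 129, 106, 124, 190, 205, 198, 208, 203, 156, 115, 109, 110, 129]
252 [102, 108, 107, 158, 200, 202, 205, 194, 199, 154, 100, 87, 86, 85, 87, 92, 109, 93, 105, 104, 89, 88, 92, 93, 84, 88, 91, 88, 85, 83, 102, 169, 201, 194, 202, 198, 184, 143, 106, 109, 105]
258 [104, 114, 128, 201, 199, 205, 207, 212, 185, 119, 89, 90, 85, 80, 104, 107, 102, 84, 88, 94, 87, 87, 88, 103, 93, 92, 86, 73, 88, 90, 96, 123, 192, 203, 194, 200, 204, 171, 114, 105, 107]
264 [93, 100, 176, 198, 203, 204, 199, 199, 141, 89, 77, 78, 74, 82, 104, 93, 78, 78, 79, 83, 86, 90, 77, 71, 84, 80, 102, 80, 73, 79, 69, 93, 158, 192, 205, 202, 194, 191, 150, 89, 93]
270 [84, 89, 91, 101, 118, 241, 397, 452, 284, 135, 102, 79, 148, 270, 169, 100, 87, 65, 84, 78, 87, 85, 76, 85, 89, 114, 222, 250, 104, 83, 104, 149, 342, 435, 343, 204, 105, 78, 87, 90, 88]
280 [87, 92, 85, 79, 78, 90, 77, 86, 96, 120, 97, 85, 230, 342, 353, 329, 349, 335, 342, 351, 350, 344, 354, 354, 355, 351, 357, 334, 183, 71, 116, 124, 97, 82, 86, 62, 82, 75, 78, 79, 86]
```

{"op": "play_rows", "data": {"commands": [{"gripper":0.65,"tx":0,"ty":0,"tz":0,"ax":0,"ay":0,"az":0},{"gripper":0.65,"tx":0,"ty":0,"tz":0,"ax":0,"ay":0,"az":0},{"gripper":0.65,"tx":0,"ty":0,"tz":0,"ax":0,"ay":0,"az":0}], "newtons": 20}}

```text
time: 9.37
tool_pos: [0.5146, 0.2702, -0.0124]
ee_rot: [-0.121, 0.993, -0.0, 0.0]
force: [0.7, -0.2, 0.6]
width: 0.0149
gripper_force: 5.5
```

{"op": "play_rows", "data": {"commands": [{"gripper":0.655,"tx":0,"ty":0,"tz":0,"ax":0,"ay":0,"az":0},{"gripper":0.655,"tx":0,"ty":0,"tz":-0.01,"ax":0,"ay":0,"az":0},{"gripper":0.655,"tx":0,"ty":0,"tz":-0.03,"ax":0,"ay":0,"az":0},{"gripper":0.655,"tx":0,"ty":0,"tz":-0.06,"ax":0,"ay":0,"az":0},{"gripper":0.655,"tx":0,"ty":0,"tz":-0.09,"ax":0,"ay":0,"az":0},{"gripper":0.655,"tx":0,"ty":0,"tz":-0.12,"ax":0,"ay":0,"az":0},{"gripper":0.655,"tx":0,"ty":0,"tz":-0.15,"ax":0,"ay":0,"az":0},{"gripper":0.655,"tx":0,"ty":0,"tz":-0.18,"ax":0,"ay":0,"az":0},{"gripper":0.655,"tx":0,"ty":0,"tz":-0.2,"ax":0,"ay":0,"az":0}], "newtons": 20}}

```text
time: 10.12
tool_pos: [0.5158, 0.2709, 0.1921]
ee_rot: [-0.121, 0.993, 0.001, 0.002]
force: [-0.6, 1.2, 1.0]
width: 0.0148
gripper_force: 7.6
```

```bash
cat > e.py <<'E'
from fit import *
a=arm.sense(); print(a['time'],a['tool_pos'],a['q'],a['width'],a['gripper_force'],a['force'],a['ee_rot'])
S={c:snap(c,c+'10.png') for c in('scene','side','wrist')}
for c in S:
  for t in('seat','tab','gauge','ferrule'):
    z={'seat':.022,'tab':.085}.get(t,0)
    for r in spot_point(t,c)[:4]:
        print(c,t,np.round(r['pixel'],1),round(r['confidence'],2),np.round(atz(S[c],r['pixel'],z,c=='wrist'),4))
E
python3 e.py
```

```text
10.1167 [0.5157795  0.27089367 0.19211633] [ 3.63059002e-01  1.33789220e-01  1.73071444e+00  2.00819724e-04
  1.27199397e+00 -1.44980078e+00] 0.014843200354975487 7.5975137511704816 [-0.58525029  1.24179877  0.96181035] [-1.20706960e-01  9.92684910e-01  7.03801313e-04  2.45024209e-03]
scene tab [209.  239.9] 0.38 [0.4882 0.2615 0.085 ]
scene ferrule [193.6 246.4] 0.6 [0.5692 0.2999 0.    ]
scene ferrule [188.7 192.2] 0.44 [0.7885 0.2685 0.    ]
scene ferrule [235.7 257.9] 0.4 [0.4847 0.2158 0.    ]
side tab [285.1 175.5] 0.49 [ 0.5652 -0.2835  0.085 ]
side gauge [289.2 196.5] 0.96 [ 0.5579 -0.3247  0.    ]
side ferrule [300.7 212.8] 0.61 [ 0.5215 -0.1923  0.    ]
side ferrule [321.4 297.1] 0.47 [0.4825 0.2169 0.    ]
wrist seat [10.2 90.3] 0.83 [ 0.4905 -0.2778  0.022 ]
wrist gauge [ 12.1 119.4] 0.98 [ 0.5448 -0.2962  0.    ]
wrist ferrule [326.5 242.6] 0.91 [0.6098 0.2974 0.    ]
wrist ferrule [285.6 128.3] 0.68 [0.4809 0.216  0.    ]
wrist ferrule [334.1 220.4] 0.5 [0.5779 0.2993 0.    ]
```

Held at 7.6 N. Now carrying it high over to the seat, turning the closing line to the gauge's y.

{"op": "play_rows", "data": {"commands": [{"gripper":0.655,"tx":0.003,"ty":-0.01,"tz":-0.01,"ax":0,"ay":0,"az":0},{"gripper":0.655,"tx":0.01,"ty":-0.035,"tz":-0.01,"ax":0,"ay":0,"az":2},{"gripper":0.655,"tx":0.02,"ty":-0.07,"tz":-0.01,"ax":0,"ay":0,"az":5},{"gripper":0.655,"tx":0.03,"ty":-0.105,"tz":-0.01,"ax":0,"ay":0,"az":8},{"gripper":0.655,"tx":0.04,"ty":-0.14,"tz":-0.01,"ax":0,"ay":0,"az":11},{"gripper":0.655,"tx":0.05,"ty":-0.175,"tz":-0.01,"ax":0,"ay":0,"az":14},{"gripper":0.655,"tx":0.06,"ty":-0.21,"tz":-0.01,"ax":0,"ay":0,"az":17},{"gripper":0.655,"tx":0.07,"ty":-0.245,"tz":-0.01,"ax":0,"ay":0,"az":20},{"gripper":0.655,"tx":0.08,"ty":-0.28,"tz":-0.01,"ax":0,"ay":0,"az":23},{"gripper":0.655,"tx":0.09,"ty":-0.315,"tz":-0.01,"ax":0,"ay":0,"az":26},{"gripper":0.655,"tx":0.1,"ty":-0.35,"tz":-0.01,"ax":0,"ay":0,"az":29},{"gripper":0.655,"tx":0.11,"ty":-0.38,"tz":-0.01,"ax":0,"ay":0,"az":31}], "newtons": 20}}

```text
time: 11.87
tool_pos: [0.4985, -0.128, 0.1989]
ee_rot: [0.151, 0.989, -0.001, 0.001]
force: [0.5, 0.2, 0.8]
width: 0.0148
gripper_force: 7.6
```

```bash
python3 e.py; python3 -c "
from h import *
print(tool(np.array([.49,-.275,.2])-arm.sense()['tool_pos']))"
```

```text
11.8667 [ 0.49845295 -0.12804211  0.19890679] [-3.87395310e-01 -1.76237907e-02  1.87670201e+00 -7.81978928e-04
  1.28050755e+00 -1.65554886e+00] 0.014830710725822956 7.608428839448607 [0.4871147  0.18895235 0.8496715 ] [ 1.50634205e-01  9.88588989e-01 -5.99041574e-04  8.87963464e-04]
scene ferrule [191.7 247.2] 0.66 [0.5687 0.3047 0.    ]
scene ferrule [237.2 258.7] 0.43 [0.4806 0.2132 0.    ]
side seat [310.5 193.1] 0.82 [ 0.4898 -0.2911  0.022 ]
side tab [286.5 175.3] 0.41 [ 0.561  -0.2849  0.085 ]
side gauge [292.5 200.6] 0.79 [ 0.5468 -0.2887  0.    ]
side gauge [340.1 321.6] 0.16 [0.453  0.2914 0.    ]
side ferrule [320.6 293.5] 0.57 [ 0.4834  0.205  -0.    ]
side ferrule [267.5 330.9] 0.54 [0.5807 0.3073 0.    ]
wrist seat [203.3 208.3] 0.67 [ 0.4936 -0.2868  0.022 ]
wrist tab [196.7 280. ] 0.74 [ 0.5577 -0.3004  0.085 ]
wrist gauge [216.9 238.8] 0.71 [ 0.543  -0.2973  0.    ]
wrist ferrule [324.8 242.5] 0.95 [ 0.5892 -0.1588  0.    ]
wrist ferrule [595.9 147.3] 0.59 [0.5813 0.3001 0.    ]
wrist ferrule [552.9  97. ] 0.55 [0.4864 0.2139 0.    ]
[-0.03577288 -0.1463887  -0.00242602]
```

{"op": "play_rows", "data": {"commands": [{"gripper":0.655,"tx":-0.01,"ty":-0.03,"tz":0,"ax":0,"ay":0,"az":0},{"gripper":0.655,"tx":-0.02,"ty":-0.065,"tz":0,"ax":0,"ay":0,"az":0},{"gripper":0.655,"tx":-0.03,"ty":-0.1,"tz":0.01,"ax":0,"ay":0,"az":0},{"gripper":0.655,"tx":-0.035,"ty":-0.13,"tz":0.03,"ax":0,"ay":0,"az":0},{"gripper":0.655,"tx":-0.041,"ty":-0.153,"tz":0.06,"ax":0,"ay":0,"az":0},{"gripper":0.655,"tx":-0.041,"ty":-0.153,"tz":0.09,"ax":0,"ay":0,"az":0},{"gripper":0.655,"tx":-0.041,"ty":-0.153,"tz":0.09,"ax":0,"ay":0,"az":0},{"gripper":0.655,"tx":-0.041,"ty":-0.153,"tz":0.09,"ax":0,"ay":0,"az":0}], "newtons": 20}}

```text
time: 13.28
tool_pos: [0.491, -0.2819, 0.1054]
ee_rot: [0.149, 0.989, 0.002, -0.003]
force: [-0.9, -0.6, 0.5]
width: 0.0148
gripper_force: 7.6
```

```bash
python3 e.py
python3 - <<'E'
import cv2
from h import *
w=cv2.imread('pics/wrist10.png')
s=cv2.imread('pics/side10.png')
cv2.imwrite('pics/f.png',np.hstack([cv2.resize(w[110:310,190:450],(520,400)),cv2.resize(s[130:230,250:320],(280,400))]))
E
```

```text
13.2833 [ 0.49095005 -0.28194755  0.10536934] [-6.45423587e-01  2.01334856e-01  1.82787237e+00  3.08148203e-04
  1.11853649e+00 -1.91672200e+00] 0.014797427647168694 7.6396295932499925 [-0.8910046  -0.57720831  0.49185922] [ 0.1492562   0.98879377  0.00158452 -0.00263957]
scene seat [404.4 191. ] 0.84 [ 0.4813 -0.2769  0.022 ]
scene tab [399.3 156.2] 0.67 [ 0.5571 -0.304   0.085 ]
scene gauge [396.6 178.8] 0.74 [ 0.5583 -0.3077  0.    ]
scene ferrule [235.9 256.8] 0.56 [0.4878 0.2143 0.    ]
scene ferrule [193.1 248.2] 0.4 [0.5638 0.3023 0.    ]
scene ferrule [408.1 158.1] 0.38 [ 0.6296 -0.4027  0.    ]
side seat [309.6 192.5] 0.92 [ 0.4924 -0.2966  0.022 ]
side seat [292.4 201.9] 0.5 [ 0.545  -0.2243  0.022 ]
side tab [286.1 175.9] 0.63 [ 0.562  -0.2793  0.085 ]
side gauge [289.5 200.6] 0.81 [ 0.5561 -0.2896  0.    ]
side ferrule [308.  164.8] 0.58 [ 0.4906 -0.6634  0.    ]
side ferrule [269.5 329.8] 0.51 [0.5774 0.3047 0.    ]
side ferrule [321.6 297.4] 0.49 [ 0.4821  0.2179 -0.    ]
wrist seat [322.  191.5] 0.59 [ 0.4912 -0.2846  0.022 ]
wrist tab [326.2 301.5] 0.82 [ 0.5578 -0.3013  0.085 ]
wrist gauge [323.5 240.3] 0.92 [ 0.5442 -0.2997  0.    ]
wrist ferrule [326.8 242.7] 0.74 [ 0.5476 -0.2974  0.    ]
```

View pics/f.png

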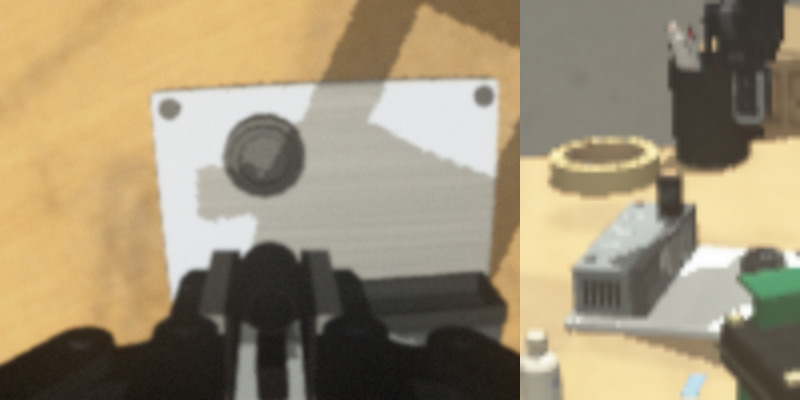

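The picture shows the seat cup at wrist pixel (322,188), the held ferrule upright between the pads at about (324,253), and the tab behind at about (326,300). I'll measure the seat and the ferrule from this same camera.

```bash
cat > g.py <<'E'
from fit import *
a=arm.sense(); T=a['tool_pos']; M=R.from_quat(a['ee_rot']).as_matrix()
s=snap('wrist'); g=cv2.cvtColor(s['color'],cv2.COLOR_RGB2GRAY)
c0=proj(s,[.4915,-.2855,.024],True); x,y=[int(round(v)) for v in c0]
for th in (95,110,120):
  m=(g[y-32:y+32,x-32:x+32]<th).astype(np.uint8); n,l,st,ce=cv2.connectedComponentsWithStats(m)
  k=l[32,32] or st[1:,4].argmax()+1; b=st[k]
  bb=np.array([x-32+b[0]+b[2]/2-.5,y-32+b[1]+b[3]/2-.5])
  pts=lambda X,Y: np.array([proj(s,q,True) for q in cyl(X,Y,.010,.012,.018)+cyl(X,Y,.022,.005,.015)])
  p=least_squares(lambda p:(pts(*p).min(0)+pts(*p).max(0))/2-bb,[.4915,-.2855],diff_step=1e-3).x
  Q=pts(*p); print(th,b,bb,Q.max(0)-Q.min(0),'seat',p, 'rel tool',M.T@([*p,T[2]]-T))
for t in ('ferrule',):
  for r in regions_of(t,'wrist')[:2]:
    bb=np.array(r['bbox']); print(bb.round(1),r['confidence'],'top row',bb[1]-bb[3]/2)
def held(dx,z0): 
  P=T+M@np.array([dx,0,0]); Q=np.array([proj(s,q,True) for q in cyl(P[0],P[1],T[2]+z0)]); return Q.min(0).round(1),Q.max(0).round(1)
for z0 in(.0124,): 
  for dx in(-.004,-.002,0,.002): print(z0,dx,held(dx,z0))
print(g[222:285:1,324].tolist())
for r in spot_point('seat','wrist')[:1]: print(atz(s,r['pixel'],.022,True))
E
python3 g.py
```

```text
95 [ 15  13  38  33 571] [322.5 192. ] [42.09106768 43.31606193] seat [ 0.4914688  -0.28453273] rel tool [ 9.10335328e-04 -1.57484378e-03  2.62403286e-08]
110 [ 14   7  39  40 832] [322.  189.5] [42.1819044  43.37945067] seat [ 0.48918539 -0.28427362] rel tool [ 3.16867702e-03 -2.00027673e-03  1.32999512e-07]
120 [  14    6   40   41 1111] [322.5 189. ] [42.20213706 43.39202635] seat [ 0.48888055 -0.28373152] rel tool [ 3.61976248e-03 -1.57211313e-03  1.60464647e-07]
[327.8 252.4  31.4  43.8] 0.79 top row 230.5
0.0124 -0.004 (array([306. , 233.2]), array([341.3, 284.6]))
0.0124 -0.002 (array([305.9, 229.8]), array([341.4, 281.2]))
0.0124 0 (array([305.8, 226.4]), array([341.5, 277.7]))
0.0124 0.002 (array([305.7, 222.9]), array([341.6, 274.2]))
[172, 176, 176, 175, 175, 177, 176, 165, 132, 86, 56, 44, 45, 46, 46, 46, 46, 42, 43, 44, 40, 41, 42, 39, 41, 44, 40, 42, 38, 41, 40, 43, 41, 39, 34, 36, 38, 35, 30, 36, 35, 33, 36, 31, 32, 32, 36, 31, 33, 34, 32, 35, 28, 33, 34, 29, 29, 29, 24, 27, 31, 25, 27]
[ 0.49108026 -0.28412152  0.022     ]
```

Run:
```python
from fit import *
s=snap('wrist'); g=cv2.cvtColor(s['color'],cv2.COLOR_RGB2GRAY)
print('col322',list(zip(range(160,216),g[160:216,320:325].mean(1).astype(int).tolist())))
print('row188',list(zip(range(296,350),g[186:191,296:350].mean(0).astype(int).tolist())))
for P in ([.491,-.2845],[.489,-.284]):
  for z,r in((.010,.018),(.022,.018),(.027,.015),(.027,.0105),(.022,.0105)):
    Q=np.array([proj(s,q,True) for q in cyl(*P,z,0,r)]); print(P,z,r,Q.min(0).round(1),Q.max(0).round(1))
```

```text
col322 [(160, 230), (161, 230), (162, 230), (163, 230), (164, 230), (165, 230), (166, 228), (167, 218), (168, 182), (169, 121), (170, 88), (171, 105), (172, 117), (173, 115), (174, 99), (175, 93), (176, 103), (177, 111), (178, 112), (179, 108), (180, 110), (181, 117), (182, 121), (183, 121), (184, 121), (185, 121), (186, 122), (187, 121), (188, 120), (189, 121), (190, 123), (191, 121), (192, 122), (193, 121), (194, 117), (195, 116), (196, 114), (197, 106), (198, 98), (199, 91), (200, 86), (201, 81), (202, 76), (203, 69), (204, 70), (205, 74), (206, 77), (207, 76), (208, 78), (209, 95), (210, 129), (211, 163), (212, 177), (213, 179), (214, 177), (215, 177)]
row188 [(296, 230), (297, 230), (298, 230), (299, 229), (300, 221), (301, 196), (302, 155), (303, 125), (304, 115), (305, 110), (306, 110), (307, 114), (308, 112), (309, 104), (310, 100), (311, 106), (312, 115), (313, 120), (314, 122), (315, 121), (316, 121), (317, 122), (318, 121), (319, 122), (320, 122), (321, 121), (322, 122), (323, 123), (324, 120), (325, 119), (326, 110), (327, 99), (328, 90), (329, 86), (330, 83), (331, 82), (332, 81), (333, 78), (334, 76), (335, 76), (336, 77), (337, 78), (338, 76), (339, 76), (340, 81), (341, 93), (342, 119), (343, 150), (344, 169), (345, 176), (346, 178), (347, 177), (348, 178), (349, 178)]
[0.491, -0.2845] 0.01 0.018 [302.4 169.9] [342.7 209. ]
[0.491, -0.2845] 0.022 0.018 [301.4 172.5] [343.5 213.2]
[0.491, -0.2845] 0.027 0.015 [304.5 177.2] [340.2 211.7]
[0.491, -0.2845] 0.027 0.0105 [309.8 182.5] [334.9 206.7]
[0.491, -0.2845] 0.022 0.0105 [310.1 181.2] [334.7 205. ]
[0.489, -0.284] 0.01 0.018 [302.2 167.6] [342.6 206.9]
[0.489, -0.284] 0.022 0.018 [301.2 170.1] [343.4 211. ]
[0.489, -0.284] 0.027 0.015 [304.3 174.7] [340.1 209.4]
[0.489, -0.284] 0.027 0.0105 [309.7 180.1] [334.8 204.4]
[0.489, -0.284] 0.022 0.0105 [309.9 178.8] [334.6 202.7]
```

{"op": "play_rows", "data": {"commands": [{"gripper":0.655,"tx":0.005,"ty":-0.002,"tz":0.01,"ax":0,"ay":0,"az":0},{"gripper":0.655,"tx":0.005,"ty":-0.002,"tz":0.04,"ax":0,"ay":0,"az":0},{"gripper":0.655,"tx":0.005,"ty":-0.002,"tz":0.065,"ax":0,"ay":0,"az":0},{"gripper":0.655,"tx":0.005,"ty":-0.002,"tz":0.078,"ax":0,"ay":0,"az":0},{"gripper":0.655,"tx":0.005,"ty":-0.002,"tz":0.078,"ax":0,"ay":0,"az":0},{"gripper":0.655,"tx":0.005,"ty":-0.002,"tz":0.078,"ax":0,"ay":0,"az":0}], "newtons": 20}}

```text
time: 14.73
tool_pos: [0.4865, -0.2832, 0.0285]
ee_rot: [0.149, 0.989, 0.001, -0.001]
force: [0.0, -0.6, 0.5]
width: 0.015
gripper_force: 7.6
```

Run:
```python
from fit import *
a=arm.sense(); T=a['tool_pos']; M=R.from_quat(a['ee_rot']).as_matrix(); print(T,a['ee_rot'],a['force'],a['gripper_force'])
F=T+M@np.array([-.0016,.0004,0]); print('ferrule',F[:2])
s=snap('wrist'); g=cv2.cvtColor(s['color'],cv2.COLOR_RGB2GRAY)
for P in([.489,-.284],):
  for z,r in((.010,.018),(.022,.018),(.027,.015)):
    Q=np.array([proj(s,q,True) for q in cyl(*P,z,0,r)]); print(z,r,Q.min(0).round(1),Q.max(0).round(1))
Q=np.array([proj(s,q,True) for q in cyl(F[0],F[1],T[2]+.0124)]);print('fer',Q.min(0),Q.max(0))
for c in(318,322,326): print(c,list(zip(range(180,240),g[180:240,c].tolist())))
for r in(215,): print(r,list(zip(range(280,370),g[r,280:370].tolist())))
for c in('side','scene'):
  s=snap(c); print(c,proj(s,[.489,-.284,.027]),proj(s,[F[0],F[1],T[2]+.0124]));
```

```text
[ 0.48651361 -0.283197    0.02853935] [ 1.49071803e-01  9.88825505e-01  6.13909492e-04 -1.15844754e-03] [ 0.00572105 -0.59535486  0.51977625] 7.639482196827885
ferrule [ 0.48816042 -0.28328648]
0.01 0.018 [296.4 198.7] [351.7 250.4]
0.022 0.018 [294.7 204.1] [353.2 258.4]
0.027 0.015 [298.9 211.5] [349.  257.7]
fer [306.82304517 228.96498946] [342.37674637 280.26643229]
318 [(180, 158), (181, 197), (182, 219), (183, 226), (184, 230), (185, 229), (186, 229), (187, 230), (188, 230), (189, 229), (190, 229), (191, 230), (192, 228), (193, 230), (194, 230), (195, 229), (196, 228), (197, 226), (198, 219), (199, 196), (200, 144), (201, 90), (202, 63), (203, 58), (204, 63), (205, 72), (206, 76), (207, 80), (208, 81), (209, 77), (210, 71), (211, 66), (212, 59), (213, 66), (214, 71), (215, 73), (216, 75), (217, 75), (218, 73), (219, 74), (220, 74), (221, 75), (222, 78), (223, 74), (224, 76), (225, 77), (226, 72), (227, 74), (228, 74), (229, 73), (230, 72), (231, 65), (232, 52), (233, 47), (234, 45), (235, 45), (236, 41), (237, 48), (238, 44), (239, 42)]
322 [(180, 161), (181, 200), (182, 223), 
[... 1794 characters left out ...]
, 76), (320, 74), (321, 76), (322, 73), (323, 76), (324, 74), (325, 75), (326, 75), (327, 73), (328, 75), (329, 73), (330, 72), (331, 74), (332, 76), (333, 74), (334, 67), (335, 66), (336, 65), (337, 58), (338, 63), (339, 66), (340, 67), (341, 70), (342, 74), (343, 76), (344, 75), (345, 70), (346, 67), (347, 72), (348, 98), (349, 134), (350, 163), (351, 169), (352, 173), (353, 170), (354, 171), (355, 169), (356, 173), (357, 171), (358, 171), (359, 172), (360, 172), (361, 174), (362, 172), (363, 169), (364, 172), (365, 171), (366, 170), (367, 170), (368, 169), (369, 171)]
side [310.76460924 192.40933157] [310.9148652  188.25282485]
scene [405.06551689 187.32466877] [405.70638224 183.75389954]
```

{"op": "play_rows", "data": {"commands": [{"gripper":0.655,"tx":-0.001,"ty":-0.0005,"tz":0.003,"ax":0,"ay":0,"az":0},{"gripper":0.655,"tx":-0.001,"ty":-0.0005,"tz":0.007,"ax":0,"ay":0,"az":0},{"gripper":0.655,"tx":-0.001,"ty":-0.0005,"tz":0.01,"ax":0,"ay":0,"az":0},{"gripper":0.655,"tx":-0.001,"ty":-0.0005,"tz":0.012,"ax":0,"ay":0,"az":0},{"gripper":0.655,"tx":-0.001,"ty":-0.0005,"tz":0.014,"ax":0,"ay":0,"az":0},{"gripper":0.655,"tx":-0.001,"ty":-0.0005,"tz":0.016,"ax":0,"ay":0,"az":0},{"gripper":0.655,"tx":-0.001,"ty":-0.0005,"tz":0.016,"ax":0,"ay":0,"az":0}], "newtons": 20}}

```text
time: 15.47
tool_pos: [0.4878, -0.2842, 0.013]
ee_rot: [0.149, 0.989, 0.0, -0.001]
force: [-0.6, 1.1, 0.4]
width: 0.0146
gripper_force: 7.6
```

{"op": "play_rows", "data": {"commands": [{"gripper":0.655,"tx":0,"ty":0,"tz":0.001,"ax":0,"ay":0,"az":0},{"gripper":0.655,"tx":0,"ty":0,"tz":0.002,"ax":0,"ay":0,"az":0},{"gripper":0.655,"tx":0,"ty":0,"tz":0.003,"ax":0,"ay":0,"az":0},{"gripper":0.655,"tx":0,"ty":0,"tz":0.003,"ax":0,"ay":0,"az":0}], "newtons": 20}}

```text
time: 15.8
tool_pos: [0.4882, -0.2845, 0.0104]
ee_rot: [0.149, 0.989, 0.0, -0.0]
force: [-0.3, -0.6, -0.1]
width: 0.0151
gripper_force: 7.6
```

Run:
```python
from fit import *
a=arm.sense(); T=a['tool_pos']; print(T,a['force'],a['ft_torque'],a['gripper_force'])
s=snap('wrist'); g=cv2.cvtColor(s['color'],cv2.COLOR_RGB2GRAY)
for z,r in((.010,.018),(.027,.015),(.027,.0105)):
    Q=np.array([proj(s,q,True) for q in cyl(.4892,-.284,z,0,r)]); print(z,r,Q.min(0).round(1),Q.max(0).round(1))
print(list(zip(range(195,250),g[195:250,322].tolist())))
```

```text
[ 0.48819633 -0.28447209  0.01044636] [-0.34738367 -0.59508049 -0.09720042] [-0.00914789  0.03466095 -0.01194602] 7.638899674639106
0.01 0.018 [295.  204.3] [355.5 260.3]
0.027 0.015 [297.6 219.1] [352.9 269.3]
0.027 0.0105 [305.9 227.1] [344.6 262.3]
[(195, 183), (196, 177), (197, 175), (198, 180), (199, 178), (200, 174), (201, 178), (202, 175), (203, 171), (204, 151), (205, 117), (206, 79), (207, 61), (208, 58), (209, 57), (210, 60), (211, 67), (212, 72), (213, 78), (214, 76), (215, 77), (216, 69), (217, 63), (218, 59), (219, 58), (220, 66), (221, 72), (222, 72), (223, 70), (224, 70), (225, 72), (226, 70), (227, 73), (228, 73), (229, 71), (230, 61), (231, 52), (232, 48), (233, 38), (234, 45), (235, 44), (236, 41), (237, 42), (238, 39), (239, 37), (240, 45), (241, 39), (242, 41), (243, 39), (244, 39), (245, 37), (246, 37), (247, 39), (248, 37), (249, 40)]
```

{"op": "play_rows", "data": {"commands": [{"gripper":0.655,"tx":0,"ty":0,"tz":0.0005,"ax":0,"ay":0,"az":0},{"gripper":0.655,"tx":0,"ty":0,"tz":0.001,"ax":0,"ay":0,"az":0},{"gripper":0.655,"tx":0,"ty":0,"tz":0.001,"ax":0,"ay":0,"az":0}], "newtons": 20}}

```text
time: 16.1
tool_pos: [0.4884, -0.2846, 0.0097]
ee_rot: [0.149, 0.989, -0.0, 0.0]
force: [0.4, -0.4, -0.4]
width: 0.0153
gripper_force: 7.6
```

Within a fraction of a millimetre of the floor. I'll open slowly to about 27 mm, then rise.

{"op": "play_rows", "data": {"commands": [{"gripper":0.63,"tx":0,"ty":0,"tz":0.0005,"ax":0,"ay":0,"az":0},{"gripper":0.6,"tx":0,"ty":0,"tz":0.0005,"ax":0,"ay":0,"az":0},{"gripper":0.57,"tx":0,"ty":0,"tz":0.0005,"ax":0,"ay":0,"az":0},{"gripper":0.5,"tx":0,"ty":0,"tz":0.0005,"ax":0,"ay":0,"az":0},{"gripper":0.4,"tx":0,"ty":0,"tz":0.0005,"ax":0,"ay":0,"az":0},{"gripper":0.3,"tx":0,"ty":0,"tz":0.0005,"ax":0,"ay":0,"az":0},{"gripper":0.3,"tx":0,"ty":0,"tz":0,"ax":0,"ay":0,"az":0},{"gripper":0.3,"tx":0,"ty":0,"tz":-0.005,"ax":0,"ay":0,"az":0},{"gripper":0.3,"tx":0,"ty":0,"tz":-0.02,"ax":0,"ay":0,"az":0},{"gripper":0.3,"tx":0,"ty":0,"tz":-0.05,"ax":0,"ay":0,"az":0},{"gripper":0.3,"tx":0,"ty":0,"tz":-0.085,"ax":0,"ay":0,"az":0},{"gripper":0.3,"tx":0,"ty":0,"tz":-0.12,"ax":0,"ay":0,"az":0}], "newtons": 20}}

```text
time: 17.1
tool_pos: [0.4875, -0.2839, 0.1304]
ee_rot: [0.149, 0.989, 0.0, -0.001]
force: [0.7, -0.2, 1.0]
width: 0.0298
gripper_force: 0.0
```

```bash
cat > k.py <<'E'
from fit import *
a=arm.sense(); T=a['tool_pos']; M=R.from_quat(a['ee_rot']).as_matrix(); print(T,a['q'],a['width'],a['force'])
for c in('wrist','side','scene'):
  s=snap(c,c+'12.png'); w=c=='wrist'
  for t,z in(('ferrule',.022),('seat',.022),('tab',.085),('gauge',0)):
    for r in spot_point(t,c)[:3]:
      p=atz(s,r['pixel'],z,w); 
      if p[1]<0: print(c,t,np.round(r['pixel'],1),round(r['confidence'],2),p.round(4), 'tool',(M.T@(p-T)).round(4))
  for r in regions_of('ferrule',c)[:3]:
    p=fitcyl(s,np.array(r['bbox']),[.489,-.284],w,z0=.022)
    if p[1]<0: print(c,'reg fer',np.round(r['bbox'],1),round(r['confidence'],2),p.round(4))
  for r in regions_of('tab',c)[:2]: print(c,'reg tab',np.round(r['bbox'],1),round(r['confidence'],2))
E
python3 k.py
```

```text
[ 0.48748453 -0.28394619  0.13040145] [-6.51830427e-01  1.63980603e-01  1.81945959e+00 -3.84641082e-06
  1.16016525e+00 -1.92341776e+00] 0.029840683253826453 [ 0.72424502 -0.246574    1.00613768]
wrist ferrule [323.7 194.4] 0.71 [ 0.4928 -0.2862  0.022 ] tool [-0.0059 -0.0006  0.1084]
wrist ferrule [324.5 239.4] 0.3 [ 0.5363 -0.2988  0.022 ] tool [-5.130e-02  1.000e-04  1.083e-01]
wrist seat [324.6 193.3] 0.68 [ 0.492 -0.285  0.022] tool [-0.0048  0.0002  0.1084]
wrist tab [327.4 293.1] 0.85 [ 0.5574 -0.3027  0.085 ] tool [-0.0724  0.0027  0.0453]
wrist gauge [325.  239.2] 0.96 [ 0.5453 -0.301   0.    ] tool [-0.0605  0.0006  0.1303]
wrist reg fer [325.6 194.6  25.3  19. ] 0.81 [ 0.4897 -0.2834]
wrist reg tab [326.4 276.9  60.1  55.7] 0.95
side ferrule [310. 195.] 0.63 [ 0.4917 -0.2751  0.022 ] tool [-0.0016  0.0097  0.1084]
side seat [308.9 193.1] 0.71 [ 0.4947 -0.2916  0.022 ] tool [-0.0094 -0.0053  0.1084]
side tab [286.1 174.4] 0.46 [ 0.5624 -0.2937  0.085 ] tool [-0.0746  0.0127  0.0453]
side gauge [291.5 198.7] 0.65 [ 0.5502 -0.305   0.    ] tool [-0.0663 -0.0017  0.1303]
side reg fer [311.3 190.2   3.8  13.6] 0.63 [ 0.4871 -0.2821]
side reg tab [287.1 185.1   9.9  25.9] 0.49
scene ferrule [405.7 187.6] 0.44 [ 0.4917 -0.289   0.022 ] tool [-0.0058 -0.0037  0.1084]
scene seat [403.2 188.1] 0.6 [ 0.4932 -0.2814  0.022 ] tool [-0.0049  0.004   0.1084]
scene seat [399.  153.3] 0.41 [ 0.6407 -0.3717  0.022 ] tool [-0.1724 -0.0387  0.108 ]
scene tab [397.5 155.8] 0.75 [ 0.5611 -0.3006  0.085 ] tool [-0.0753  0.0058  0.0453]
scene gauge [393.6 181.7] 0.82 [ 0.5509 -0.2917  0.    ] tool [-0.0632  0.0112  0.1303]
scene reg fer [403.7 185.   -1.4   8. ] 0.6 [ 0.4918 -0.2799]
scene reg tab [398.1 166.4  16.6  25.2] 0.68
```

The ferrule stands at (0.4897,-0.2834), on the seat's centre to within a millimetre. Next I go above the tab.

{"op": "play_rows", "data": {"commands": [{"gripper":0.2,"tx":-0.01,"ty":0,"tz":0,"ax":0,"ay":0,"az":0},{"gripper":0.2,"tx":-0.035,"ty":0.001,"tz":0,"ax":0,"ay":0,"az":0},{"gripper":0.2,"tx":-0.06,"ty":0.002,"tz":0,"ax":0,"ay":0,"az":0},{"gripper":0.2,"tx":-0.072,"ty":0.002,"tz":0.01,"ax":0,"ay":0,"az":0},{"gripper":0.2,"tx":-0.072,"ty":0.002,"tz":0.03,"ax":0,"ay":0,"az":0},{"gripper":0.2,"tx":-0.072,"ty":0.002,"tz":0.04,"ax":0,"ay":0,"az":0},{"gripper":0.2,"tx":-0.072,"ty":0.002,"tz":0.04,"ax":0,"ay":0,"az":0},{"gripper":0.2,"tx":-0.072,"ty":0.002,"tz":0.04,"ax":0,"ay":0,"az":0}], "newtons": 20}}

```text
time: 18.82
tool_pos: [0.5567, -0.3031, 0.0883]
ee_rot: [0.149, 0.989, 0.001, -0.001]
force: [-0.0, -0.3, 0.6]
width: 0.0342
gripper_force: 0.0
```

```bash
python3 k.py
python3 - <<'E'
from fit import *
a=arm.sense(); T=a['tool_pos']; M=R.from_quat(a['ee_rot']).as_matrix()
s=snap('wrist'); g=cv2.cvtColor(s['color'],cv2.COLOR_RGB2GRAY)
def box(dx,dy): return np.array([proj(s,[*(T+M@np.array([dx+x,dy+y,0]))[:2],z],True) for x in(-.009,.009) for y in(-.006,.006) for z in(.053,.085)])
Q=box(0,0);print('box at tcp',Q.min(0),Q.max(0))
for r in range(200,300,6): print(r,g[r,290:360:2].tolist())
E
```

```text
[ 0.5567358  -0.30312419  0.08826946] [-6.09241094e-01  3.52730968e-01  1.67287217e+00  8.58948641e-06
  1.11904798e+00 -1.88085694e+00] 0.034163782668535536 [-0.04262911 -0.25527579  0.62724224]
wrist ferrule [319.5 111.7] 0.73 [ 0.4887 -0.2859  0.022 ] tool [ 0.0699 -0.0036  0.0665]
wrist ferrule [324.5 113.4] 0.18 [ 0.4911 -0.2827  0.022 ] tool [0.0686 0.0001 0.0665]
wrist seat [324. 116.] 0.8 [ 0.4928 -0.2836  0.022 ] tool [ 0.0666 -0.0003  0.0665]
wrist tab [326.3 233.8] 0.76 [ 0.5594 -0.3025  0.085 ] tool [-0.0023  0.0014  0.0033]
wrist gauge [324.4 181. ] 0.86 [ 0.5457 -0.2996  0.    ] tool [0.0113 0.     0.0883]
wrist reg fer [323.7 114.2  22.2  19.4] 0.67 [ 0.4915 -0.2833]
wrist reg tab [327.2 218.7  84.5  56.8] 0.82
side ferrule [309.8 194.1] 0.36 [ 0.4922 -0.2827  0.022 ] tool [0.0675 0.0004 0.0665]
side seat [309.7 191.1] 0.84 [ 0.4918 -0.3089  0.022 ] tool [ 0.0601 -0.0247  0.0664]
side tab [284.2 176.4] 0.47 [ 0.5676 -0.2752  0.085 ] tool [-0.0022  0.0299  0.0033]
side gauge [292.2 199.9] 0.79 [ 0.5478 -0.2946  0.    ] tool [0.0108 0.0054 0.0883]
side reg tab [289.1 188
[... 2580 characters left out ...]
 192, 190, 190, 190, 191, 188, 192, 190, 188, 189, 190, 192, 190, 189, 189, 188, 184, 184, 186, 182, 180, 177, 180, 175, 173, 169, 165, 163, 161, 161, 164, 140]
284 [149, 189, 190, 192, 190, 192, 190, 191, 190, 189, 188, 190, 186, 186, 186, 186, 185, 184, 184, 183, 181, 184, 185, 179, 178, 172, 171, 165, 164, 162, 164, 162, 163, 164, 159]
290 [181, 191, 190, 188, 188, 187, 185, 182, 181, 185, 185, 184, 185, 185, 187, 189, 189, 186, 184, 186, 187, 184, 184, 184, 180, 176, 173, 169, 170, 164, 165, 165, 167, 165, 164]
296 [185, 184, 186, 184, 186, 184, 186, 186, 187, 183, 181, 181, 183, 185, 184, 187, 188, 184, 187, 186, 184, 185, 187, 184, 178, 173, 170, 172, 170, 168, 169, 163, 164, 161, 165]
```

The tab spans columns 318–337 in the wrist picture, 2 mm to tool +y, with the shut line behind it at column 329. I'll centre, descend and pinch.

{"op": "play_rows", "data": {"commands": [{"gripper":0.2,"tx":0,"ty":0.002,"tz":0.005,"ax":0,"ay":0,"az":0},{"gripper":0.2,"tx":0,"ty":0.002,"tz":0.02,"ax":0,"ay":0,"az":0},{"gripper":0.2,"tx":0,"ty":0.002,"tz":0.035,"ax":0,"ay":0,"az":0},{"gripper":0.2,"tx":0,"ty":0.002,"tz":0.04,"ax":0,"ay":0,"az":0},{"gripper":0.2,"tx":0,"ty":0.002,"tz":0.044,"ax":0,"ay":0,"az":0},{"gripper":0.2,"tx":0,"ty":0.002,"tz":0.046,"ax":0,"ay":0,"az":0},{"gripper":0.2,"tx":0,"ty":0.002,"tz":0.046,"ax":0,"ay":0,"az":0}], "newtons": 20}}

```text
time: 20.5
tool_pos: [0.5583, -0.3019, 0.0435]
ee_rot: [0.149, 0.989, 0.0, -0.0]
force: [-0.5, 0.0, -0.6]
width: 0.0339
gripper_force: 0.0
```

{"op": "play_rows", "data": {"commands": [{"gripper":0.6,"tx":0,"ty":0,"tz":0,"ax":0,"ay":0,"az":0},{"gripper":0.7,"tx":0,"ty":0,"tz":0,"ax":0,"ay":0,"az":0},{"gripper":0.8,"tx":0,"ty":0,"tz":0,"ax":0,"ay":0,"az":0},{"gripper":0.9,"tx":0,"ty":0,"tz":0,"ax":0,"ay":0,"az":0},{"gripper":0.9,"tx":0,"ty":0,"tz":0,"ax":0,"ay":0,"az":0},{"gripper":0.9,"tx":0,"ty":0,"tz":0,"ax":0,"ay":0,"az":0},{"gripper":0.9,"tx":0,"ty":0,"tz":0,"ax":0,"ay":0,"az":0}], "newtons": 30}}

```text
time: 21.08
tool_pos: [0.5589, -0.3026, 0.0446]
ee_rot: [0.149, 0.989, -0.001, 0.001]
force: [-0.7, -1.3, 4.2]
width: 0.0112
gripper_force: 31.3
```

```bash
cat > m.py <<'E'
from fit import *
a=arm.sense(); T=a['tool_pos']; M=R.from_quat(a['ee_rot']).as_matrix(); print(a['time'],T,a['width'],a['force'],a['gripper_force'],'y axis',M[:,1].round(4))
s=snap('wrist'); g=cv2.cvtColor(s['color'],cv2.COLOR_RGB2GRAY)
def line(d):  # housing-top points behind the tab
    return [proj(s,[*(T+M@np.array([x,d,0]))[:2],.050],True).round(1).tolist() for x in(-.01,-.015,-.02,-.025)]
for d in(-.03,0,.03): print(d,line(d))
for r in range(236,290,4): print(r,g[r,270:390:2].tolist())
E
python3 m.py
```

```text
21.0833 [ 0.55888675 -0.30264073  0.04464688] 0.011214876449431734 [-0.70577342 -1.28038166  4.18599759] 31.309468316612765 y axis [ 0.2944  0.9557 -0.001 ]
-0.03 [[273.1, 250.9], [273.7, 258.4], [274.2, 265.7], [274.7, 272.8]]
0 [[323.8, 251.4], [323.8, 259.0], [323.8, 266.4], [323.8, 273.6]]
0.03 [[374.6, 251.1], [374.1, 258.6], [373.6, 265.9], [373.0, 273.1]]
236 [76, 71, 73, 70, 74, 73, 73, 68, 70, 71, 69, 72, 66, 69, 71, 68, 68, 67, 68, 66, 53, 40, 38, 35, 35, 35, 35, 36, 34, 30, 36, 35, 36, 39, 40, 52, 63, 64, 62, 67, 68, 72, 75, 76, 76, 74, 74, 79, 80, 76, 79, 83, 83, 86, 84, 85, 83, 85, 90, 84]
240 [86, 87, 87, 84, 88, 87, 84, 86, 89, 89, 86, 90, 90, 89, 84, 68, 65, 69, 67, 63, 43, 35, 34, 36, 35, 33, 32, 32, 33, 30, 30, 34, 33, 36, 35, 45, 60, 66, 64, 63, 71, 86, 92, 95, 94, 93, 93, 93, 98, 97, 94, 96, 96, 94, 95, 96, 97, 95, 95, 96]
244 [103, 101, 103, 98, 103, 102, 103, 101, 98, 86, 72, 71, 69, 74, 68, 66, 67, 66, 65, 59, 37, 34, 31, 33, 29, 33, 34, 31, 33, 31, 31, 34, 31, 31, 33, 42, 58, 60, 65, 64, 65, 67, 69, 64, 67, 67, 87, 96, 95, 96, 95, 94, 98, 92, 94, 95, 95, 97, 9
[... 2057 characters left out ...]
7, 27, 26, 28, 30, 29, 30, 25, 26, 35, 40, 34, 33, 70, 87, 82, 86, 88, 93, 133, 144, 96, 92, 90, 63, 31, 32, 35, 24, 22, 24, 22, 23, 27, 20, 22, 22, 18, 26, 24, 24, 21, 22, 23, 21, 21, 37, 54, 73, 81, 87]
284 [30, 32, 32, 24, 24, 29, 29, 29, 28, 27, 26, 29, 25, 29, 28, 27, 27, 25, 28, 36, 34, 36, 78, 95, 99, 92, 95, 96, 134, 152, 104, 97, 96, 68, 30, 38, 35, 28, 24, 24, 24, 23, 26, 22, 23, 22, 24, 24, 26, 18, 22, 22, 21, 23, 20, 23, 18, 24, 23, 20]
288 [30, 26, 28, 28, 28, 28, 25, 27, 29, 28, 26, 25, 27, 25, 26, 24, 28, 24, 30, 37, 34, 45, 85, 93, 94, 93, 95, 95, 122, 150, 111, 93, 97, 80, 35, 31, 34, 26, 25, 25, 21, 24, 24, 24, 24, 24, 24, 21, 24, 22, 17, 20, 20, 22, 22, 20, 22, 20, 21, 23]
```

Pinched with 31 N. I'll slide it +30 mm along tool y.

{"op": "play_rows", "data": {"commands": [{"gripper":0.9,"tx":0,"ty":0.003,"tz":0,"ax":0,"ay":0,"az":0},{"gripper":0.9,"tx":0,"ty":0.008,"tz":0,"ax":0,"ay":0,"az":0},{"gripper":0.9,"tx":0,"ty":0.014,"tz":0,"ax":0,"ay":0,"az":0},{"gripper":0.9,"tx":0,"ty":0.02,"tz":0,"ax":0,"ay":0,"az":0},{"gripper":0.9,"tx":0,"ty":0.025,"tz":0,"ax":0,"ay":0,"az":0},{"gripper":0.9,"tx":0,"ty":0.028,"tz":0,"ax":0,"ay":0,"az":0},{"gripper":0.9,"tx":0,"ty":0.03,"tz":0,"ax":0,"ay":0,"az":0},{"gripper":0.9,"tx":0,"ty":0.03,"tz":0,"ax":0,"ay":0,"az":0},{"gripper":0.9,"tx":0,"ty":0.03,"tz":0,"ax":0,"ay":0,"az":0},{"gripper":0.9,"tx":0,"ty":0.03,"tz":0,"ax":0,"ay":0,"az":0}], "newtons": 30}}

```text
time: 21.97
tool_pos: [0.5659, -0.2749, 0.0446]
ee_rot: [0.149, 0.989, -0.002, -0.001]
force: [-4.4, -3.6, 7.9]
width: 0.0114
gripper_force: 31.7
```

```bash
sed -i 's/range(236,290,4)/range(276,300,4)/' m.py; python3 m.py
python3 - <<'E'
from fit import *
T=arm.sense()['tool_pos']; d=T-np.array([.55888675,-.30264073,.04464688]); print('moved',d, d@[.2944,.9557,0])
for c in('wrist','side','scene'):
  s=snap(c)
  for r in regions_of('ferrule',c)[:3]:
    p=fitcyl(s,np.array(r['bbox']),[.489,-.284],c=='wrist',z0=.022)
    if p[1]<0: print(c,np.round(r['bbox'],1),round(r['confidence'],2),p.round(4))
  Q=np.array([proj(s,q,c=='wrist') for q in cyl(.4892,-.284,.022)]); print(c,'model',((Q.min(0)+Q.max(0))/2).round(1),(Q.max(0)-Q.min(0)).round(1))
E
```

```text
21.9667 [ 0.56590736 -0.2748635   0.04459927] 0.011386344174081995 [-4.43321856 -3.56230741  7.94772768] 31.652221487020142 y axis [ 0.2938  0.9559 -0.0034]
-0.03 [[273.2, 250.8], [273.7, 258.3], [274.2, 265.7], [274.8, 272.8]]
0 [[323.9, 251.5], [323.9, 259.0], [323.9, 266.4], [323.9, 273.7]]
0.03 [[374.7, 251.1], [374.2, 258.7], [373.7, 266.0], [373.1, 273.2]]
276 [136, 57, 30, 29, 29, 27, 27, 34, 35, 34, 36, 29, 30, 28, 21, 26, 30, 74, 86, 46, 32, 25, 29, 27, 28, 25, 28, 29, 31, 28, 30, 26, 28, 24, 23, 34, 49, 92, 57, 26, 27, 26, 17, 26, 25, 32, 34, 31, 33, 29, 22, 21, 22, 24, 50, 91, 91, 94, 95, 92]
280 [56, 31, 32, 31, 31, 30, 26, 24, 24, 25, 24, 29, 27, 24, 22, 26, 24, 26, 28, 38, 33, 32, 71, 89, 91, 87, 90, 88, 100, 146, 159, 118, 90, 64, 30, 34, 36, 26, 25, 24, 25, 19, 21, 21, 25, 23, 24, 21, 20, 19, 23, 23, 26, 24, 19, 37, 56, 67, 77, 87]
284 [28, 30, 27, 28, 29, 27, 24, 24, 21, 25, 26, 25, 25, 24, 25, 27, 21, 27, 34, 36, 33, 37, 79, 95, 96, 96, 98, 96, 103, 147, 170, 132, 95, 72, 28, 36, 39, 25, 20, 19, 23, 25, 22, 19, 21, 23, 19, 22, 20, 22, 20, 21, 26, 21, 24, 26, 17, 23,
[... 345 characters left out ...]
 45, 87, 96, 95, 95, 94, 96, 98, 107, 110, 102, 96, 81, 35, 40, 34, 28, 22, 22, 22, 23, 21, 18, 23, 22, 20, 22, 23, 24, 24, 22, 21, 23, 23, 25, 21, 23, 24, 18]
296 [23, 24, 23, 22, 20, 20, 26, 24, 21, 23, 20, 25, 25, 23, 22, 20, 23, 25, 31, 34, 33, 48, 90, 95, 95, 97, 95, 96, 97, 93, 95, 94, 94, 85, 46, 35, 34, 23, 27, 21, 24, 21, 24, 22, 16, 20, 20, 23, 20, 18, 22, 21, 18, 22, 22, 21, 22, 20, 24, 20]
moved [ 7.01902676e-03  2.77524487e-02 -5.49839949e-05] 0.028589416677405187
wrist [271.3 112.9  38.2  25.3] 0.9 [ 0.4908 -0.2831]
wrist model [269.  110.6] [36.8 31.1]
side [311.3 191.6   6.8  11.3] 0.63 [ 0.4875 -0.27  ]
side model [310.6 190. ] [5.7 9.8]
scene model [405.4 185.1] [ 7.4 11. ]
```

Moved 28.6 mm; the half line also appears about 1.7 mm ahead. Adding that.

{"op": "play_rows", "data": {"commands": [{"gripper":0.9,"tx":0,"ty":0.001,"tz":0,"ax":0,"ay":0,"az":0},{"gripper":0.9,"tx":0,"ty":0.0016,"tz":0,"ax":0,"ay":0,"az":0},{"gripper":0.9,"tx":0,"ty":0.0016,"tz":0,"ax":0,"ay":0,"az":0},{"gripper":0.9,"tx":0,"ty":0.0016,"tz":0,"ax":0,"ay":0,"az":0},{"gripper":0.9,"tx":0,"ty":0.0016,"tz":0,"ax":0,"ay":0,"az":0}], "newtons": 30}}

```text
time: 22.73
tool_pos: [0.5663, -0.2735, 0.0446]
ee_rot: [0.149, 0.989, -0.002, -0.001]
force: [-5.2, -4.2, 7.5]
width: 0.0111
gripper_force: 31.7
```

```bash
sed -i 's/range(276,300,4)/range(282,290,4)/' m.py; python3 m.py
python3 - <<'E'
from fit import *
T=arm.sense()['tool_pos']; d=T-np.array([.55888675,-.30264073,.04464688]); print('moved', d@[.2944,.9557,0])
s=snap('wrist'); g=s['color'].sum(2).astype(int)
for r in range(92,132,4): print(r,g[r,244:296:2].tolist())
for t in('hex_bolt_0',):
  for c in('scene','side'):
    s=snap(c); print(c,[atz(s,r['pixel'],0).round(3).tolist() for r in spot_point(t,c)[:3]])
E
```

```text
22.7333 [ 0.5662587  -0.27353465  0.04460117] 0.011115554036921486 [-5.16053185 -4.15556072  7.53198903] 31.71662429405842 y axis [ 0.2939  0.9558 -0.0036]
-0.03 [[273.2, 250.8], [273.7, 258.4], [274.2, 265.7], [274.8, 272.9]]
0 [[323.9, 251.5], [323.9, 259.1], [323.9, 266.5], [323.9, 273.7]]
0.03 [[374.7, 251.2], [374.2, 258.7], [373.7, 266.0], [373.1, 273.2]]
282 [30, 30, 28, 29, 25, 29, 24, 27, 25, 27, 24, 25, 28, 23, 25, 24, 25, 25, 30, 40, 34, 32, 74, 94, 96, 96, 99, 109, 155, 167, 124, 95, 94, 67, 33, 35, 35, 23, 22, 23, 20, 21, 27, 25, 23, 26, 23, 17, 23, 24, 20, 23, 18, 23, 22, 26, 24, 30, 38, 43]
286 [27, 29, 31, 26, 27, 25, 29, 21, 25, 24, 21, 25, 21, 26, 26, 27, 24, 21, 26, 39, 32, 37, 82, 94, 95, 97, 97, 106, 151, 173, 129, 98, 96, 74, 33, 36, 32, 24, 25, 24, 20, 25, 24, 23, 27, 24, 23, 25, 21, 23, 26, 20, 22, 21, 17, 22, 20, 22, 18, 21]
moved 0.02997616968701049
92 [705, 706, 708, 694, 571, 410, 377, 363, 362, 361, 362, 358, 337, 351, 355, 360, 359, 369, 357, 323, 331, 344, 388, 398, 431, 594]
96 [706, 704, 670, 478, 367, 345, 365, 383, 337, 290, 314, 354, 367, 401, 401,
[... 532 characters left out ...]
21, 294, 216, 192, 206, 200, 209, 237, 295, 344, 365, 347, 301]
116 [676, 436, 363, 315, 239, 205, 192, 200, 189, 213, 258, 275, 311, 379, 308, 218, 201, 203, 205, 198, 254, 297, 367, 382, 329, 301]
120 [692, 520, 370, 343, 271, 228, 203, 202, 198, 195, 213, 255, 269, 272, 234, 200, 206, 198, 211, 223, 267, 302, 366, 349, 298, 396]
124 [704, 674, 499, 382, 348, 312, 239, 221, 219, 218, 229, 234, 222, 207, 205, 205, 210, 209, 240, 265, 318, 354, 346, 301, 385, 400]
128 [704, 707, 692, 569, 402, 348, 346, 341, 339, 310, 289, 286, 281, 264, 278, 309, 339, 367, 386, 371, 339, 323, 372, 404, 391, 358]
scene [[0.453, 0.282, 0.0], [0.586, 0.249, 0.0]]
side [[0.585, 0.239, 0.0], [0.461, 0.293, 0.0]]
```

Travel is 30.0 mm and the half line sits where the shut line did. The ferrule's ring is concentric with the seat rim and both bolts are in place, so I'm handing in.

```bash
python3 -c "
from cell import arm
print(arm.hand_in())"
```

```text
the job is handed in; nothing more can be done
None
```

The job is handed in, with no verdict shown: the ferrule was carried at 7.6 N and stands in its seat, the shutter is held at about 30 mm (half travel), and both bolts were left where they stood.

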